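# Dock the breakfast tray on its keep-warm base

## Robot

A 6-joint arm with a two-finger parallel gripper is mounted at the origin on a cart in front of the work surface, level with it; the furniture and walls round the work are solid. World frame = base frame: x ahead of the robot, y to its left, z up, the work surface at z = 0. Lengths are in m, angles in rad, forces in N, time in s.
With the tool pointing down it reaches from about 0.35 to 0.975 m from the base axis. Payload 4.9 kg.
Tool frame: the origin (TCP) lies midway between the tips of the shut fingers; the grasp point (between the pads) lies 19 mm behind it; z points along the fingers, y is the direction in which the jaws open and shut (so a half turn about z gives the same grasp; the last joint's range is limited). The gripper opens to 85 mm and grips with 20 to 120 N. Pads are 22 mm wide; open, the fingers measure 114 mm over their backs; the gripper's body (76 mm by 85 mm) begins 54 mm behind the grasp point. The pads swing forward as they close: fully open they stand 13 mm farther back than shut.
Start: joints at [1.151, 0.053, 1.613, -0, 1.476, -0.119], TCP at [0.185, 0.597, 0.231] pointing down, gripper open.
Joint ranges: [-3.01, 3.01], [-1.01, 2.22], [0.06, 2.58], [-1.02, 4.17], [0.09, 2.62], [-3.14, 3.14]. Speed limits (rad/s): [2.57, 2.57, 3.14, 3.14, 3.14, 3.14].

## Interface

Orientations are given as a unit quaternion [w, x, y, z].
In Python, from plant import manip gives the robot as it stands. The module is installed in compiled form; this text tells all that it offers.
- The arm moves only by the tool move_arm, never from a script. Its argument "rows" is a list of rows, each an object of numbers: "tx", "ty", "tz": the shift along the tool's x, y, z in m; "ax", "ay", "az": the turn, a rotation vector about the tool's x, y, z in degrees; "jaw": the closure in counts, from 0 (fully open) to 255 (shut). In form: [{"tx": .., "ty": .., "tz": .., "ax": .., "ay": .., "az": .., "jaw": ..}, ...]. A call has 1 to 12 rows; each row shifts and turns the pose as measured when the row begins, along the tool's axes as they then stand; what a row does not reach is not made up. A row lasts 1/10 s, in which the tool goes at most 50 mm and 8.59 degrees, less where a joint would pass 70% of its speed; a pose out of reach is approached as far as the arm can. A call with a gripper value outside its range is refused whole. The fingers move at their own pace and stop on an object; the grip force is fixed at half the most. Time passes only in rows, so rows that do not move let the fingers close. It gives the time, the measured TCP pose, the force and the opening at its end, in the units of the state.
- manip.state(): the state, without advancing time (a new reading comes with each control period).
- manip.grab_frame(name): name is "side" or "top" or "wrist"; returns a dict with "color" (480x640x3 uint8, red, green, blue), "intrinsics" (3x3 intrinsics, pixels), "R" (3x3) and "t" (3): a world point X has camera coordinates R X + t. Camera axes: x right, y down, z forward; pixel columns grow to the right and rows downward; lengths in m; the calibration is good to about 2 mm. A picture is of the moment at which its call begins. There is no depth.
- manip.job_done(): hands the job in, once; it reports no verdict.
The state is a dict: "time": time; "joint_pos": joint angles; "joint_vel": joint speeds; "joint_efforts": joint torques, N m; "tool_pos": TCP position; "tool_rot": TCP orientation; "contact_force": force on the tool from outside, world axes, zero at the start; "ft_torque": the same for the moment, N m; "gripper_width": opening from 0.0 (shut) to 1.0 (fully open).
Only numpy, scipy, OpenCV 4.12 (cv2) and the standard library are available. Lean on these libraries where they do the work, as an engineer would, in place of code of your own. Each camera call takes 0.05 s, during which the arm holds its last target.

## Task

Slide the wooden tray, mug and all, onto the black keep-warm base: ease its front end up over the lip, run it in between the rails until its tail drops behind the lip, and push it on until it has pressed the sprung switch pin right in and just meets the rubber pads of the end fence, so that the pin stays pressed. The fence is clamped wherever it was last set, so find it by feel and never ram it. Keep the tray close to level and down on the counter or base rather than carrying it, leave the mug standing on it and the other things where they are, and let go at the end.

Things in the scene. Friction and masses are not known exactly. Their poses are not given: they have to be found in the camera images.
- tray_mid (a point): Wooden tray, 230 mm long (its x axis, pointing to its front end, the end next to the base), 170 mm wide, flat underside, square lower edges, walls 24 mm high and 7 mm thick with plain outer faces; 0.55 kg without the mug. This point: its centre, 12 mm above its underside, z up. Friction on counter and base 0.4 to 0.85.
- tray_front_grip (a point): Middle of the front handle's bar, same axes as the tray: a round steel bar 10 mm thick, 64 mm long across the tray, 58 mm above the underside and 10 mm in from the front wall's outer face, clear down to the wall top at 24 mm. A pinch lets the bar turn between the fingers: lifting it raises the front while the tail stays down.
- tray_tail_grip (a point): The same on the tail handle: bar 58 mm above the underside, 10 mm in from the outer face of the tail wall.
- tray: The tray with its handles; origin under its centre, x axis to its front end.
- mug_mid (a point): Green and white mug standing on the tray, 86 mm across, 99 mm tall, about 0.33 kg (varies), its handle sticks out 36 mm toward the mug's own -y. This point: centre of the cup part, half-way up, z up.
- lip_mid (a point): Middle of the inner top edge of the aluminium retaining lip across the mouth of the keep-warm base; x axis is the way in, z up. The lip is 8 mm thick, its top 13 mm above the counter and 5 mm above the black deck (8 mm), which starts 33 mm before this point. The docked tray's tail lies 4 to 44 mm past this point, depending on where the fence is clamped.
- base: Keep-warm base, fixed; origin on the counter, 117 mm past the lip's inner edge, x axis the way in. Side rails (tops 28 mm above the counter) stand 174 mm apart from 10 mm past the lip on, flaring to 198 mm apart 37 mm before it. A grey housing 34 mm tall, with a knob reaching 46 mm, fills the far end from 299 to 357 mm past the lip.
- deck_mid (a point): Point on the deck, 117 mm past the lip, on the base's middle line. The base's end fence is a crossbar between the rails, 27 mm tall, with two soft rubber pads, clamped with them anywhere from 234 to 274 mm past the lip's inner edge (not reported: feel for it). In its middle a switch pin stands 6 mm out of the pads and springs back with 1.6 N at first, 2.8 N when in.
- honey: Honey jar, 71 mm wide, 110 mm tall, bystander; origin under its centre.
- spice: Spice jar with black cap, 41 mm wide, 105 mm tall, bystander; origin under its centre.
- tin: Low tin with green label, 86 mm wide, 40 mm tall, bystander; origin under its centre.

How it is judged:
On the way, in this order (a step that is already met when the one before it is completed fails the run):
1. the tray's front end has come over the lip and between the rails (x of tray_front_grip in the frame of lip_mid between 0.04 and 0.215 m and y of tray_front_grip in the frame of lip_mid between -0.012 and 0.012 m), for 0.1 s.
2. the tray lies flat behind the lip and has pushed the switch pin in by more than half its 6 mm (pin force over 2.3 N) (x of tray_tail_grip in the frame of lip_mid above 0.009 m and y of tray_mid in the frame of lip_mid between -0.006 and 0.006 m and z of each of tray_tail_grip, tray_front_grip in the frame of lip_mid below 0.0555 m and angle between tray_mid's own z axis and vertical below 0.015 rad and contact force between tray and pin_c0 above 2.3 N), for 0.1 s.
At the end, for the whole second after the job is handed in: The tray lies flat on the deck, all of it past the lip (both ends down, tilt under 0.015 rad, within 6 mm of the middle line), holding the switch pin pressed in by more than half its 6 mm (over 2.2 N), at rest, with the mug upright on it within 60 mm of its middle (x of tray_tail_grip in the frame of lip_mid above 0.009 m and y of tray_mid in the frame of lip_mid between -0.006 and 0.006 m and z of each of tray_tail_grip, tray_front_grip in the frame of lip_mid below 0.0555 m and angle between tray_mid's own z axis and vertical below 0.015 rad and angle between mug_mid's own z axis and vertical below 0.1 rad and horizontal distance between mug_mid and tray_mid below 0.06 m and contact force between tray and pin_c0 above 2.2 N and linear speed of tray below 0.01 m/s); the robot touches nothing.
It fails at once if the tray is rammed against either rubber pad of the fence with more than 10 N (contact force between tray and fence_c0 above 10 N or contact force between tray and fence_c1 above 10 N).
It fails at once if the tray is pressed or knocked against the base with more than 45 N in all, its own weight included (contact force between tray and base above 45 N).
It fails at once if the tray is tilted by more than 0.14 rad (8 degrees), or carried so that its middle rises more than 45 mm (angle between tray_mid's own z axis and vertical above 0.14 rad or height (world z) of tray_mid above 0.057 m).
It fails at once if the mug tips by more than 0.3 rad (angle between mug_mid's own z axis and vertical above 0.3 rad).
It fails at once if a bystander jar or tin is pushed more than 20 mm (distance of any of honey, spice, tin from where it was at the start of the episode above 0.02 m).
It also fails if it takes over 61 s, if anything falls off the work surface, if the arm or the gripper's body presses on something with over 40 N, if the wrist force passes 120 N, or if a joint passes its speed limit or range.

## Working session

There is one attempt and no reset: what is moved stays moved. The work goes in short steps, Python scripts to look and compute and a tool call to move; the robot and the scene stay as the last step left them, time stands still between calls to the robot, and variables do not carry over. Pictures are saved under pics/ and viewed, and the job is handed in when it is done.

Besides the shell and the picture viewer there is one more tool, called after "Emit:" as name([rows], argument=value, ...), one row to a line, values as JSON. move_arm: Moves the arm, as the interface text tells. Its arguments: {"type":"object","properties":{"rows":{"type":"array"}},"required":["rows"]}

```bash
mkdir -p pics; python3 - <<'E'
from plant import manip
import cv2,numpy as np,pickle
print(manip.state())
for n in ("side","top","wrist"):
    f=manip.grab_frame(n); cv2.imwrite(f"pics/{n}0.png",f["color"][:,:,::-1]); pickle.dump(f,open(f"{n}0.pkl","wb"))
    print(n,f["intrinsics"].tolist(),f["R"].round(4).tolist(),f["t"].round(4).tolist())
E
```

```text
{'time': 0.0, 'joint_pos': array([ 1.15099336e+00,  5.33731904e-02,  1.61427511e+00, -3.53120936e-05,
        1.47596324e+00, -1.19007768e-01]), 'joint_vel': array([-0.00037373,  0.00155629,  0.00144181, -0.00096784,  0.00046223,
       -0.00056641]), 'joint_efforts': array([ 1.11665024e-03, -3.93677258e+01, -3.70179069e+01, -7.78687195e-05,
        6.96096671e-03, -2.32133289e-05]), 'tool_pos': array([0.18493981, 0.59637667, 0.23006416]), 'tool_rot': array([-2.51730396e-04,  1.49829509e-01,  9.88711333e-01, -9.77708863e-04]), 'contact_force': array([-0.20143762,  0.23377755,  0.54926126]), 'ft_torque': array([-0.02176245, -0.00113064,  0.01038112]), 'gripper_width': 1.0040458410234452}
side [[464.3388551373127, 0.0, 320.07479857425636], [0.0, 464.3388551373127, 239.81902244363704], [0.0, 0.0, 1.0]] [[0.874, -0.4859, -0.005], [-0.2105, -0.3693, -0.9052], [0.4379, 0.7922, -0.425]] [-0.5108, 0.1946, 0.7443]
top [[576.997099501381, 0.0, 316.9048315664703], [0.0, 576.997099501381, 241.97237718841106], [0.0, 0.0, 1.0]] [[-0.016, -0.9999, 0.0001], [-0.9732, 0.0155, -0.2293], [0.2293, -0.0038, -0.9734]] [0.0324, 0.628, 1.4219]
wrist [[427.4613157329341, 0.0, 321.58260330129843], [0.0, 427.4613157329341, 238.93824691859353], [0.0, 0.0, 1.0]] [[0.296, 0.9552, -0.002], [0.9081, -0.2808, 0.3106], [0.2961, -0.0938, -0.9505]] [-0.6243, -0.0407, 0.3804]
```

View pics/side0.png

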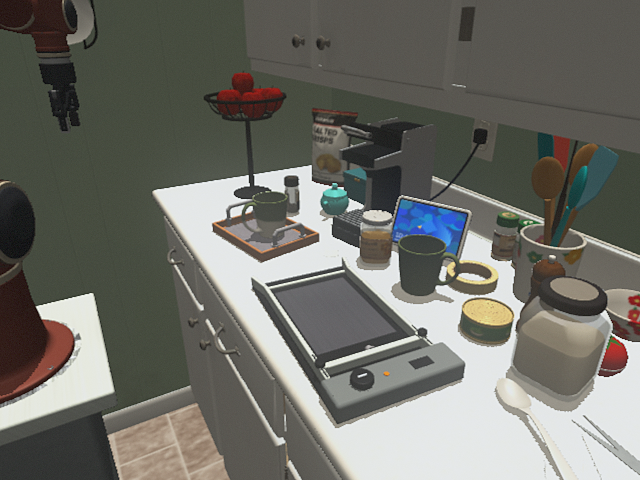

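View pics/top0.png

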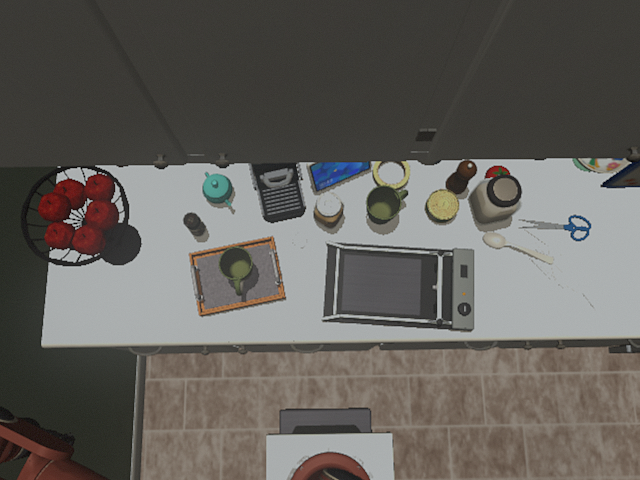

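View pics/wrist0.png

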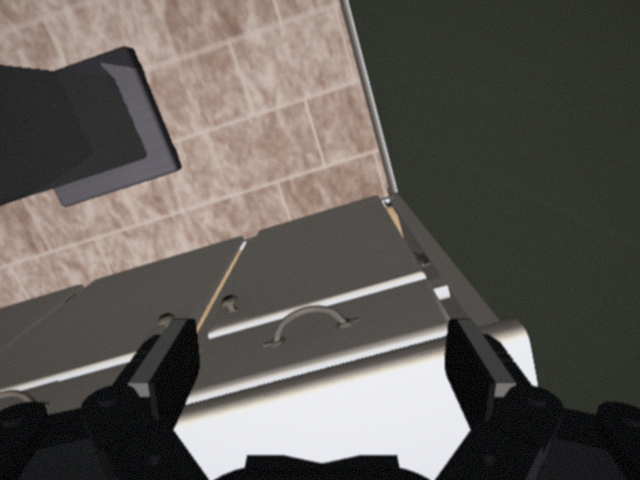

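```bash
python3 - <<'E'
import cv2
im=cv2.imread("pics/top0.png")
cv2.imwrite("pics/top0a.png",cv2.resize(im[225:325,180:300],None,fx=6,fy=6,interpolation=cv2.INTER_CUBIC))
cv2.imwrite("pics/top0b.png",cv2.resize(im[230:340,315:480],None,fx=4.8,fy=4.8,interpolation=cv2.INTER_CUBIC))
E
```

```text
(no output)
```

View pics/top0a.png

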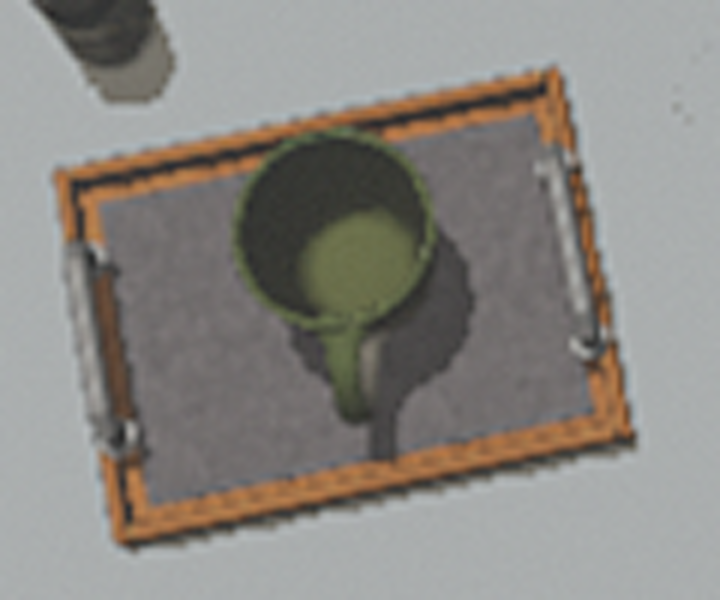

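View pics/top0b.png

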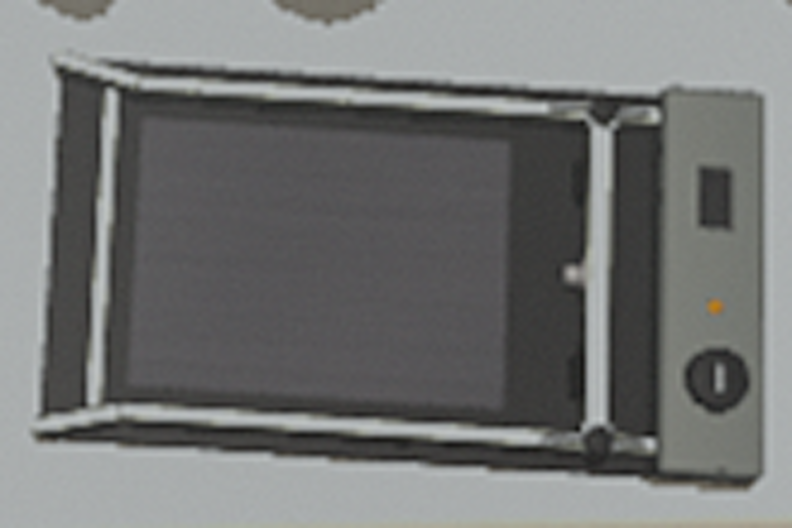

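```bash
cat > h.py <<'E'
import numpy as np,pickle
from scipy.optimize import least_squares
def ray(f,uv,z):
    K,R,t=f["intrinsics"],f["R"],f["t"]
    d=R.T@np.linalg.solve(K,[uv[0],uv[1],1.]); c=-R.T@t
    return c+d*(z-c[2])/d[2]
def proj(f,X):
    X=np.atleast_2d(X); c=X@f["R"].T+f["t"]; p=c@f["intrinsics"].T
    return p[:,:2]/p[:,2:]
def uncrop(p,s,off): return (np.array(p)+.5)/s-.5+np.array(off)
def pose_pts(q,L):
    L=np.array(L,float); c,s=np.cos(q[2]),np.sin(q[2])
    return np.c_[q[0]+c*L[:,0]-s*L[:,1],q[1]+s*L[:,0]+c*L[:,1],L[:,2]]
def fit(f,uv,L,q0):
    r=least_squares(lambda q:(proj(f,pose_pts(q,L))-uv).ravel(),q0)
    return r.x,r.fun.reshape(-1,2)
E
python3 - <<'E'
from h import *
f=pickle.load(open("top0.pkl","rb"))
uv=np.array([uncrop(p,6,(180,225)) for p in [(60,172),(555,70),(630,430),(122,540)]])
# front to right (-y). x_tray ~ -y ; y_tray ~ +x (up in image)
L=[(-.115,.085,.024),(.115,.085,.024),(.115,-.085,.024),(-.115,-.085,.024)]
q,r=fit(f,uv,L,[.5,.2,-1.57]); print("tray",q,np.degrees(q[2]),r.round(2).tolist())
# handle ends
for p in [(548,165),(590,350),(75,245),(115,445)]: print(ray(f,uncrop(p,6,(180,225)),.058))
m=uncrop((335,230),6,(180,225)); print("mug rim",ray(f,m,.105))
s=4.8
for nm,p,z in [("lipinT",(120,92),.013),("lipinB",(104,402),.013),("railT a",(150,92),.028),("railT b",(540,110),.028),("railB a",(130,405),.028),("railB b",(550,437),.028),("h1",(664,90),.034),("h2",(764,95),.034),("h3",(762,474),.034),("h4",(657,469),.034),("fT",(588,130),.027),("fB",(587,430),.027),("pin",(566,272),.02)]:
    print(nm,ray(f,uncrop(p,s,(315,230)),z).round(4))
E
```

```text
tray [ 0.55473901  0.23568538 -1.37380706] -78.71334658814146 [[-1.15, -0.37], [0.99, -1.06], [1.1, 0.51], [-0.93, 0.78]]
[0.60682941 0.14257177 0.058     ]
[0.52531169 0.12436667 0.058     ]
[0.57471667 0.34684879 0.058     ]
[0.48761128 0.32687944 0.058     ]
mug rim [0.57013414 0.22801767 0.105     ]
lipinT [ 0.6228 -0.0387  0.013 ]
lipinB [ 0.4496 -0.0256  0.013 ]
railT a [ 0.6192 -0.0546  0.028 ]
railT b [ 0.6056 -0.2704  0.028 ]
railB a [ 0.4461 -0.0391  0.028 ]
railB b [ 0.4253 -0.265   0.028 ]
h1 [ 0.6145 -0.3384  0.034 ]
h2 [ 0.6108 -0.3935  0.034 ]
h3 [ 0.4032 -0.3761  0.034 ]
h4 [ 0.4068 -0.3201  0.034 ]
fT [ 0.594  -0.2965  0.027 ]
fB [ 0.4288 -0.2854  0.027 ]
pin [ 0.5161 -0.2809  0.02  ]
```

```bash
cat >> h.py <<'E'
from scipy.spatial.transform import Rotation as Ro
def yaw_R(yaw): # tool y at world angle yaw (deg), z down
    a=np.radians(yaw); y=np.array([np.cos(a),np.sin(a),0]); z=np.array([0,0,-1.]); return np.c_[np.cross(y,z),y,z]
def now():
    from plant import manip
    s=manip.state(); q=s["tool_rot"]; R=Ro.from_quat([q[1],q[2],q[3],q[0]]).as_matrix()
    return s,np.array(s["tool_pos"]),R
def plan(p1,yaw,n,jaw):
    s,p,R=now(); R1=yaw_R(yaw); 
    rv=Ro.from_matrix(R.T@R1).as_rotvec()/n; dp=(np.array(p1)-p)/n
    out=[]
    for i in range(n):
        t=R.T@dp; R=R@Ro.from_rotvec(rv).as_matrix()
        d=dict(zip(["tx","ty","tz","ax","ay","az"],[*(t.round(4)),*(np.degrees(rv).round(2))])); d["jaw"]=jaw
        out.append("{"+", ".join(f'"{k}": {v:g}' for k,v in d.items() if abs(v)>5e-5 or k=="jaw")+"}")
    print("from",p.round(4),"dist/row",np.linalg.norm(dp).round(4)); print(",\n".join(out))
def rep():
    s,p,R=now(); y=np.degrees(np.arctan2(R[1,1],R[0,1]))
    print("t%.2f"%s["time"],"p",p.round(4),"yaw %.2f"%y,"tilt",R[:2,2].round(4),"F",np.round(s["contact_force"],2),"T",np.round(s["ft_torque"],2),"w %.3f"%s["gripper_width"])
E
python3 - <<'E'
from h import *
f=pickle.load(open("wrist0.pkl","rb")); s,p,R=now()
print("cam offset in tool", R.T@(-f["R"].T@f["t"]-p), "axis", R.T@f["R"][2])
plan([.5,.06,.33],101.3-8,12,135)
E
```

```text
cam offset in tool [ 0.07970998  0.00033204 -0.14263607] axis [-3.10814875e-01 -3.07129485e-04  9.50470420e-01]
from [0.185  0.5965 0.2303] dist/row 0.0525
{"tx": -0.0383, "ty": -0.0349, "tz": -0.0083, "ax": -0.01, "az": -1.71, "jaw": 135},
{"tx": -0.0373, "ty": -0.0361, "tz": -0.0083, "ax": -0.01, "az": -1.71, "jaw": 135},
{"tx": -0.0362, "ty": -0.0372, "tz": -0.0083, "ax": -0.01, "az": -1.71, "jaw": 135},
{"tx": -0.035, "ty": -0.0382, "tz": -0.0083, "ax": -0.01, "az": -1.71, "jaw": 135},
{"tx": -0.0339, "ty": -0.0392, "tz": -0.0083, "ax": -0.01, "az": -1.71, "jaw": 135},
{"tx": -0.0327, "ty": -0.0402, "tz": -0.0083, "ax": -0.01, "az": -1.71, "jaw": 135},
{"tx": -0.0315, "ty": -0.0412, "tz": -0.0083, "ax": -0.01, "az": -1.71, "jaw": 135},
{"tx": -0.0302, "ty": -0.0421, "tz": -0.0083, "ax": -0.01, "az": -1.71, "jaw": 135},
{"tx": -0.029, "ty": -0.043, "tz": -0.0083, "ax": -0.01, "az": -1.71, "jaw": 135},
{"tx": -0.0277, "ty": -0.0438, "tz": -0.0083, "ax": -0.01, "az": -1.71, "jaw": 135},
{"tx": -0.0263, "ty": -0.0447, "tz": -0.0083, "ax": -0.01, "az": -1.71, "jaw": 135},
{"tx": -0.025, "ty": -0.0454, "tz": -0.0083, "ax": -0.01, "az": -1.71, "jaw": 135}
```

Emit:
move_arm([
  {"tx": -0.038, "ty": -0.032, "tz": -0.008, "az": -1.7, "jaw": 135},
  {"tx": -0.037, "ty": -0.033, "tz": -0.008, "az": -1.7, "jaw": 135},
  {"tx": -0.036, "ty": -0.034, "tz": -0.008, "az": -1.7, "jaw": 135},
  {"tx": -0.035, "ty": -0.035, "tz": -0.008, "az": -1.7, "jaw": 135},
  {"tx": -0.034, "ty": -0.036, "tz": -0.008, "az": -1.7, "jaw": 135},
  {"tx": -0.033, "ty": -0.037, "tz": -0.008, "az": -1.7, "jaw": 135},
  {"tx": -0.031, "ty": -0.039, "tz": -0.008, "az": -1.7, "jaw": 135},
  {"tx": -0.03, "ty": -0.04, "tz": -0.008, "az": -1.7, "jaw": 135},
  {"tx": -0.029, "ty": -0.04, "tz": -0.008, "az": -1.7, "jaw": 135},
  {"tx": -0.028, "ty": -0.041, "tz": -0.008, "az": -1.7, "jaw": 135},
  {"tx": -0.026, "ty": -0.042, "tz": -0.008, "az": -1.7, "jaw": 135},
  {"tx": -0.025, "ty": -0.043, "tz": -0.008, "az": -1.7, "jaw": 135},
])

```text
schema error: expected keys tx, ty, tz, ax, ay, az, jaw
```

```bash
python3 - <<'E'
from h import *
rep(); plan([.5,.06,.33],93.3,4,135)
E
```

```text
t0.15 p [0.185  0.5965 0.2303] yaw 72.76 tilt [-0.0006 -0.0015] F [-0.1   0.34  0.04] T [ 0.05 -0.05 -0.01] w 1.003
from [0.185  0.5965 0.2303] dist/row 0.1575
{"tx": -0.115, "ty": -0.1048, "tz": -0.0248, "ax": -0.02, "ay": -0.01, "az": -5.13, "jaw": 135},
{"tx": -0.1051, "ty": -0.1147, "tz": -0.0248, "ax": -0.02, "ay": -0.01, "az": -5.13, "jaw": 135},
{"tx": -0.0944, "ty": -0.1236, "tz": -0.0248, "ax": -0.02, "ay": -0.01, "az": -5.13, "jaw": 135},
{"tx": -0.083, "ty": -0.1315, "tz": -0.0249, "ax": -0.02, "ay": -0.01, "az": -5.13, "jaw": 135}
```

All keys are needed.

Emit:
move_arm([
  {"tx": -0.038, "ty": -0.032, "tz": -0.008, "ax": 0, "ay": 0, "az": -1.7, "jaw": 135},
  {"tx": -0.037, "ty": -0.033, "tz": -0.008, "ax": 0, "ay": 0, "az": -1.7, "jaw": 135},
  {"tx": -0.036, "ty": -0.034, "tz": -0.008, "ax": 0, "ay": 0, "az": -1.7, "jaw": 135},
  {"tx": -0.035, "ty": -0.035, "tz": -0.008, "ax": 0, "ay": 0, "az": -1.7, "jaw": 135},
  {"tx": -0.034, "ty": -0.036, "tz": -0.008, "ax": 0, "ay": 0, "az": -1.7, "jaw": 135},
  {"tx": -0.033, "ty": -0.037, "tz": -0.008, "ax": 0, "ay": 0, "az": -1.7, "jaw": 135},
  {"tx": -0.031, "ty": -0.039, "tz": -0.008, "ax": 0, "ay": 0, "az": -1.7, "jaw": 135},
  {"tx": -0.03, "ty": -0.04, "tz": -0.008, "ax": 0, "ay": 0, "az": -1.7, "jaw": 135},
  {"tx": -0.029, "ty": -0.04, "tz": -0.008, "ax": 0, "ay": 0, "az": -1.7, "jaw": 135},
  {"tx": -0.028, "ty": -0.041, "tz": -0.008, "ax": 0, "ay": 0, "az": -1.7, "jaw": 135},
  {"tx": -0.026, "ty": -0.042, "tz": -0.008, "ax": 0, "ay": 0, "az": -1.7, "jaw": 135},
  {"tx": -0.025, "ty": -0.043, "tz": -0.008, "ax": 0, "ay": 0, "az": -1.7, "jaw": 135},
])

```text
time: 1.35
tool_pos: [0.5039, 0.097, 0.3217]
tool_rot: [-0.002, -0.041, 0.999, -0.003]
contact_force: [0.2, 0.5, -0.2]
gripper_width: 0.472
```

```bash
python3 - <<'E'
from h import *
rep(); plan([.5,.06,.33],93.3,4,135)
E
```

```text
t1.35 p [0.5039 0.097  0.3217] yaw 94.70 tilt [-0.0042 -0.007 ] F [ 0.24  0.47 -0.17] T [ 0.02 -0.01 -0.01] w 0.472
from [0.5039 0.097  0.3217] dist/row 0.0095
{"tx": 0.0017, "ty": -0.0091, "tz": -0.002, "ax": -0.1, "ay": -0.07, "az": 0.35, "jaw": 135},
{"tx": 0.0017, "ty": -0.0092, "tz": -0.002, "ax": -0.1, "ay": -0.07, "az": 0.35, "jaw": 135},
{"tx": 0.0016, "ty": -0.0092, "tz": -0.002, "ax": -0.1, "ay": -0.07, "az": 0.35, "jaw": 135},
{"tx": 0.0016, "ty": -0.0092, "tz": -0.002, "ax": -0.1, "ay": -0.07, "az": 0.35, "jaw": 135}
```

Emit:
move_arm([
  {"tx": 0.001, "ty": -0.02, "tz": 0, "ax": 0, "ay": 0, "az": 0, "jaw": 135},
  {"tx": 0, "ty": 0, "tz": 0, "ax": 0, "ay": 0, "az": 0, "jaw": 135},
  {"tx": 0, "ty": 0, "tz": 0, "ax": 0, "ay": 0, "az": 0, "jaw": 135},
])

```text
time: 1.65
tool_pos: [0.5069, 0.0712, 0.3219]
tool_rot: [-0.002, -0.037, 0.999, -0.004]
contact_force: [0.0, -0.2, 0.5]
gripper_width: 0.478
```

```bash
python3 - <<'E'
from h import *
from plant import manip
import cv2
rep(); f=manip.grab_frame("wrist"); pickle.dump(f,open("w1.pkl","wb")); cv2.imwrite("pics/w1.png",f["color"][:,:,::-1])
E
```

```text
t1.65 p [0.5069 0.0712 0.3219] yaw 94.21 tilt [-0.0041 -0.0076] F [ 0.04 -0.22  0.51] T [-0.   -0.03  0.  ] w 0.478
```

View pics/w1.png

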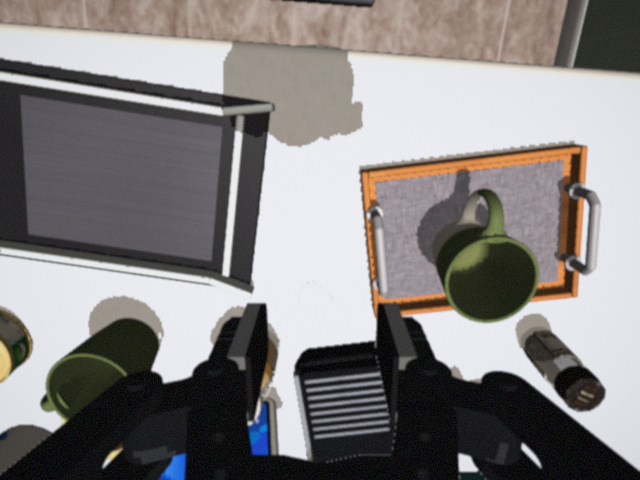

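```bash
python3 - <<'E'
import cv2
im=cv2.imread("pics/w1.png")
cv2.imwrite("pics/w1a.png",cv2.resize(im[135:325,350:610],None,fx=3,fy=3,interpolation=cv2.INTER_CUBIC))
cv2.imwrite("pics/w1b.png",cv2.resize(im[50:300,0:290],None,fx=2.4,fy=2.4,interpolation=cv2.INTER_CUBIC))
E
```

```text
(no output)
```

View pics/w1a.png

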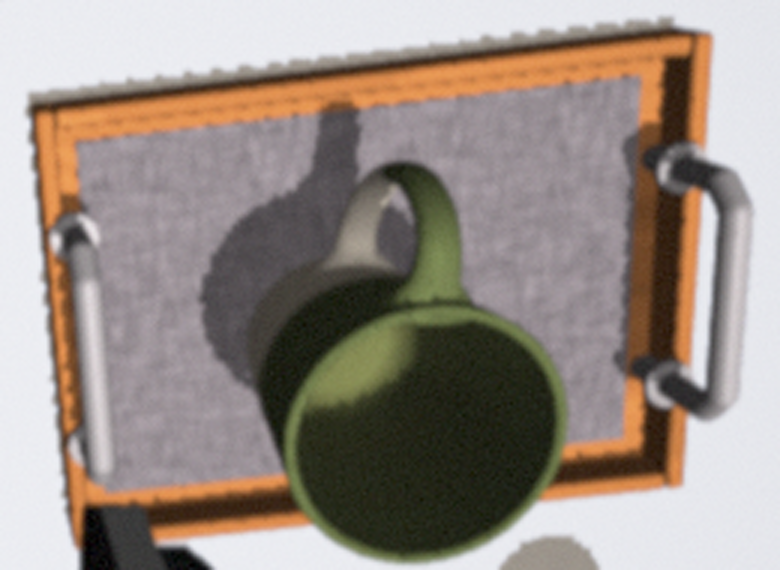

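View pics/w1b.png

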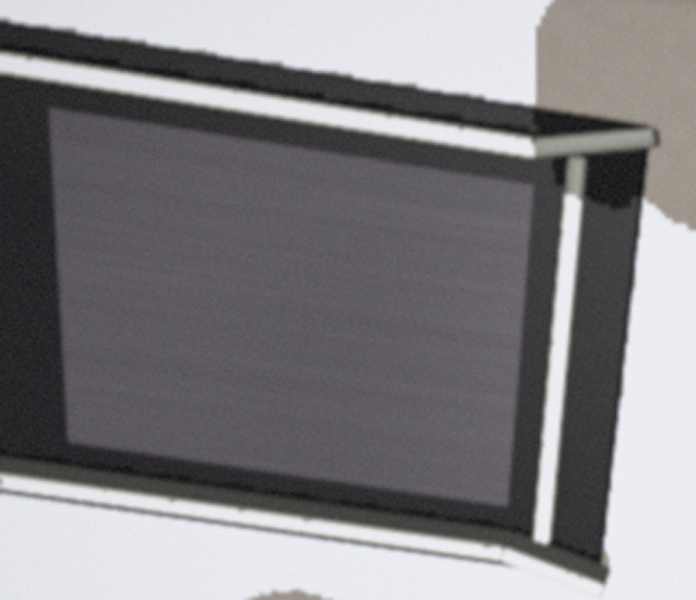

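```bash
cat >> h.py <<'E'
def linefit(obs,q0):
    # obs: list of (X world, local x or None, local y or None)
    def res(q,full=False):
        c,s=np.cos(q[2]),np.sin(q[2]); o=[]
        for X,lx,ly in obs:
            d=X[:2]-q[:2]; a=c*d[0]+s*d[1]; b=-s*d[0]+c*d[1]
            if lx is not None:o.append(a-lx)
            if ly is not None:o.append(b-ly)
        return np.array(o)
    r=least_squares(res,q0,loss="soft_l1",f_scale=.002); return r.x,res(r.x)
def loc(q,X):
    c,s=np.cos(q[2]),np.sin(q[2]); d=np.array(X)[:2]-q[:2]; return np.array([c*d[0]+s*d[1],-s*d[0]+c*d[1]])
E
python3 - <<'E'
from h import *
f=pickle.load(open("w1.pkl","rb"))
A=lambda p,z:ray(f,uncrop(p,3,(350,135)),z)
B=lambda p,z:ray(f,uncrop(p,2.4,(0,50)),z)
obs=[(A((710,34),.024),-.115,-.085),(A((36,106),.024),.115,-.085),(A((683,488),.024),-.115,.085),(A((48,205),.024),.115,None),(A((270,536),.024),None,.085)]
q,r=linefit(obs,[.555,.235,-1.37]); print("tray",q,np.degrees(q[2]),(r*1e3).round(1))
for p in [(88,275),(102,475),(735,205),(712,410)]: print("bar",loc(q,A(p,.058)).round(4),A(p,.058).round(4))
print("mug",loc(q,A((428,434),.105)),A((428,434),.105))
obs=[(B((566,195),.013),0,None),(B((536,540),.013),0,None),(B((645,150),.008),-.033,None),(B((603,560),.008),-.033,None),
(B((535,157),.028),.010,-.087),(B((250,114),.028),None,-.087),(B((5,77),.028),None,-.087),(B((505,546),.028),.010,.087),(B((250,511),.028),None,.087),(B((5,478),.028),None,.087)]
b,r=linefit(obs,[.536,-.032,-1.65]); print("lip",b,np.degrees(b[2]),(r*1e3).round(1))
np.savez("poses.npz",tray=q,lip=b)
print("tray in lip",loc(b,[q[0],q[1]]))
t=pickle.load(open("top0.pkl","rb"))
C=lambda p,z:ray(t,uncrop(p,4.8,(315,230)),z)
for nm,p,z in [("lipinT",(120,92),.013),("lipinB",(104,402),.013),("railT a",(150,92),.028),("railT b",(540,110),.028),("railB a",(130,405),.028),("railB b",(550,437),.028),("h1",(664,90),.034),("h2",(764,95),.034),("h3",(762,474),.034),("h4",(657,469),.034),("fT",(588,130),.027),("fB",(587,430),.027),("pin",(566,272),.02)]: print(nm,(loc(b,C(p,z))*1e3).round(1))
for nm,p in [("honey",(328,222)),("spice",(197,233)),("tin",(443,212))]: print(nm,ray(t,p,0.02))
E
```

```text
tray [ 0.5556794   0.23805494 -1.3826257 ] -79.21861747142148 [ 2.5  0.3 -0.5 -1.2  0.2 -0.8 -1.7  2.3]
bar [ 0.1045 -0.0342] [0.5416 0.129  0.058 ]
bar [0.105  0.0384] [0.6131 0.1421 0.058 ]
bar [-0.1047 -0.0344] [0.5023 0.3344 0.058 ]
bar [-0.1026  0.0371] [0.573  0.3458 0.058 ]
mug [0.01046937 0.01312334] [0.57052951 0.23022525 0.105     ]
lip [ 0.53631129 -0.02936307 -1.64289319] -94.13084581145807 [-1.2 -0.5  0.8  0.5 -0.2 -0.4 -0.3 -0.2  0.5  0.2  0.2  0.6]
tray in lip [-2.68118468e-01  5.44971377e-05]
lipinT [ 3. 87.]
lipinB [  2.5 -86.8]
railT a [19.2 84.5]
railT b [235.4  86.4]
railB a [ 16.2 -89.3]
railB b [243.1 -93.8]
h1 [302.6 100.2]
h2 [357.8 100.5]
h3 [ 355.5 -107.8]
h4 [ 299.3 -108.3]
fT [262.3  76.8]
fB [263.1 -88.8]
pin [252.3  -2.1]
honey [ 0.69600681 -0.0087919   0.02      ]
spice [0.67093864 0.34483297 0.02      ]
tin [ 0.71917226 -0.32195345  0.02      ]
```

```bash
python3 - <<'E'
from h import *
plan([.5753,.135,.12],100.8,6,135)
E
```

```text
from [0.5067 0.0715 0.3218] dist/row 0.0371
{"tx": -0.0123, "ty": 0.01, "tz": 0.0335, "ax": -0.07, "ay": -0.05, "az": -1.09, "jaw": 135},
{"tx": -0.0125, "ty": 0.0097, "tz": 0.0335, "ax": -0.07, "ay": -0.05, "az": -1.09, "jaw": 135},
{"tx": -0.0127, "ty": 0.0094, "tz": 0.0335, "ax": -0.07, "ay": -0.05, "az": -1.09, "jaw": 135},
{"tx": -0.0128, "ty": 0.0091, "tz": 0.0336, "ax": -0.07, "ay": -0.05, "az": -1.09, "jaw": 135},
{"tx": -0.0129, "ty": 0.0088, "tz": 0.0336, "ax": -0.07, "ay": -0.05, "az": -1.09, "jaw": 135},
{"tx": -0.0131, "ty": 0.0085, "tz": 0.0336, "ax": -0.07, "ay": -0.05, "az": -1.09, "jaw": 135}
```

Emit:
move_arm([
  {"tx": -0.0123, "ty": 0.01, "tz": 0.033, "ax": -0.07, "ay": -0.05, "az": -1.1, "jaw": 135},
  {"tx": -0.0125, "ty": 0.0097, "tz": 0.033, "ax": -0.07, "ay": -0.05, "az": -1.1, "jaw": 135},
  {"tx": -0.0127, "ty": 0.0094, "tz": 0.033, "ax": -0.07, "ay": -0.05, "az": -1.1, "jaw": 135},
  {"tx": -0.0128, "ty": 0.009, "tz": 0.033, "ax": -0.07, "ay": -0.05, "az": -1.1, "jaw": 135},
  {"tx": -0.013, "ty": 0.009, "tz": 0.033, "ax": -0.07, "ay": -0.05, "az": -1.1, "jaw": 135},
  {"tx": -0.013, "ty": 0.0085, "tz": 0.033, "ax": -0.07, "ay": -0.05, "az": -1.1, "jaw": 135},
])

```text
time: 2.3
tool_pos: [0.5788, 0.1466, 0.1254]
tool_rot: [0.008, -0.102, 0.995, 0.001]
contact_force: [0.3, -0.9, 0.1]
gripper_width: 0.473
```

```bash
python3 - <<'E'
from h import *
rep();plan([.5753,.135,.05],100.8,3,135)
E
```

```text
t2.30 p [0.5788 0.1466 0.1254] yaw 101.72 tilt [0.0163 0.0028] F [ 0.34 -0.95  0.09] T [ 0.02 -0.01  0.03] w 0.473
from [0.5788 0.1466 0.1254] dist/row 0.0255
{"tx": 0.0023, "ty": -0.0035, "tz": 0.0251, "ax": -0.01, "ay": 0.32, "az": 0.31, "jaw": 135},
{"tx": 0.0022, "ty": -0.0036, "tz": 0.0251, "ax": -0.01, "ay": 0.32, "az": 0.31, "jaw": 135},
{"tx": 0.002, "ty": -0.0036, "tz": 0.0251, "ax": -0.01, "ay": 0.32, "az": 0.31, "jaw": 135}
```

Emit:
move_arm([
  {"tx": 0.006, "ty": -0.011, "tz": 0.01, "ax": 0, "ay": 0.9, "az": 0.9, "jaw": 135},
  {"tx": 0, "ty": 0, "tz": 0, "ax": 0, "ay": 0, "az": 0, "jaw": 135},
  {"tx": 0, "ty": 0, "tz": 0, "ax": 0, "ay": 0, "az": 0, "jaw": 135},
])

```text
time: 2.6
tool_pos: [0.5704, 0.1388, 0.1086]
tool_rot: [-0.006, -0.098, 0.995, 0.0]
contact_force: [-0.1, 0.8, -0.3]
gripper_width: 0.469
```

```bash
python3 - <<'E'
from h import *
from plant import manip
import cv2
rep();plan([.5753,.135,.045],100.8,3,135)
f=manip.grab_frame("wrist"); pickle.dump(f,open("w2.pkl","wb")); cv2.imwrite("pics/w2.png",f["color"][:,:,::-1])
E
```

```text
t2.60 p [0.5704 0.1388 0.1086] yaw 101.19 tilt [-0.0111 -0.0008] F [-0.07  0.77 -0.33] T [ 0.   -0.05  0.01] w 0.469
from [0.5704 0.1388 0.1086] dist/row 0.0213
{"tx": -0.0016, "ty": -0.0016, "tz": 0.0212, "ax": 0.03, "ay": -0.21, "az": 0.13, "jaw": 135},
{"tx": -0.0015, "ty": -0.0016, "tz": 0.0212, "ax": 0.03, "ay": -0.21, "az": 0.13, "jaw": 135},
{"tx": -0.0014, "ty": -0.0016, "tz": 0.0212, "ax": 0.03, "ay": -0.21, "az": 0.13, "jaw": 135}
```

View pics/w2.png

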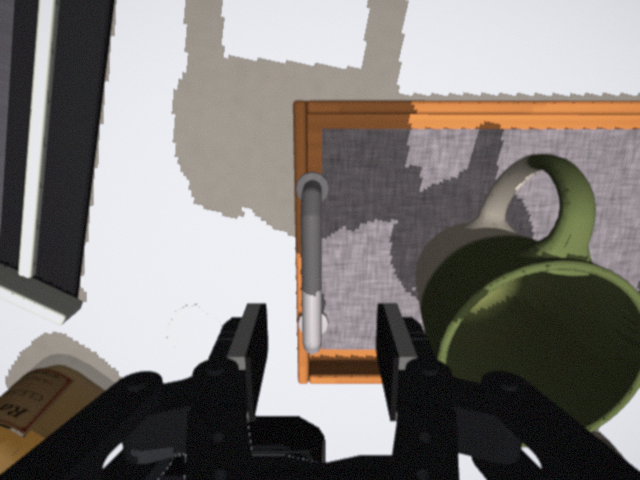

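Emit:
move_arm([
  {"tx": -0.0025, "ty": -0.0045, "tz": 0.018, "ax": 0, "ay": -0.6, "az": 0.3, "jaw": 135},
  {"tx": 0, "ty": 0, "tz": 0.016, "ax": 0, "ay": 0, "az": 0, "jaw": 135},
  {"tx": 0, "ty": 0, "tz": 0.014, "ax": 0, "ay": 0, "az": 0, "jaw": 135},
  {"tx": 0, "ty": 0, "tz": 0.005, "ax": 0, "ay": 0, "az": 0, "jaw": 135},
  {"tx": 0, "ty": 0, "tz": 0, "ax": 0, "ay": 0, "az": 0, "jaw": 135},
])

```text
time: 3.15
tool_pos: [0.578, 0.1358, 0.0613]
tool_rot: [0.007, -0.095, 0.995, 0.001]
contact_force: [0.3, 0.9, -0.1]
gripper_width: 0.472
```

```bash
python3 - <<'E'
from h import *
rep();plan([.5753,.135,.039],100.8,1,135)
E
```

```text
t3.15 p [0.578  0.1358 0.0613] yaw 100.88 tilt [0.0128 0.0031] F [ 0.35  0.89 -0.14] T [ 0.04 -0.01  0.02] w 0.472
from [0.578  0.1358 0.0613] dist/row 0.0224
{"tx": 0.0031, "ty": -0.0003, "tz": 0.0222, "ax": 0.04, "ay": 0.75, "az": 0.08, "jaw": 135}
```

Emit:
move_arm([
  {"tx": 0.0015, "ty": 0, "tz": 0.012, "ax": 0, "ay": 0.4, "az": 0, "jaw": 135},
  {"tx": 0, "ty": 0, "tz": 0.006, "ax": 0, "ay": 0, "az": 0, "jaw": 135},
  {"tx": 0, "ty": 0, "tz": 0, "ax": 0, "ay": 0, "az": 0, "jaw": 135},
  {"tx": 0, "ty": 0, "tz": 0, "ax": 0, "ay": 0, "az": 0, "jaw": 135},
])

```text
time: 3.55
tool_pos: [0.5779, 0.1352, 0.0432]
tool_rot: [0.004, -0.095, 0.995, 0.0]
contact_force: [0.1, -1.3, 0.4]
gripper_width: 0.471
```

```bash
python3 - <<'E'
from h import *
rep();plan([.5753,.135,.039],100.8,1,135)
E
```

```text
t3.55 p [0.5779 0.1352 0.0432] yaw 100.88 tilt [0.0079 0.0011] F [ 0.13 -1.27  0.36] T [-0.16  0.   -0.04] w 0.471
from [0.5779 0.1352 0.0432] dist/row 0.005
{"tx": 0.0026, "ty": 0.0002, "tz": 0.0042, "ax": -0.02, "ay": 0.45, "az": 0.08, "jaw": 135}
```

Emit:
move_arm([
  {"tx": 0.0015, "ty": 0, "tz": 0.003, "ax": 0, "ay": 0.3, "az": 0, "jaw": 135},
  {"tx": 0, "ty": 0, "tz": 0, "ax": 0, "ay": 0, "az": 0, "jaw": 255},
  {"tx": 0, "ty": 0, "tz": 0, "ax": 0, "ay": 0, "az": 0, "jaw": 255},
  {"tx": 0, "ty": 0, "tz": 0, "ax": 0, "ay": 0, "az": 0, "jaw": 255},
  {"tx": 0, "ty": 0, "tz": 0, "ax": 0, "ay": 0, "az": 0, "jaw": 255},
  {"tx": 0, "ty": 0, "tz": 0, "ax": 0, "ay": 0, "az": 0, "jaw": 255},
  {"tx": 0, "ty": 0, "tz": 0, "ax": 0, "ay": 0, "az": 0, "jaw": 255},
])

```text
time: 4.25
tool_pos: [0.577, 0.135, 0.0409]
tool_rot: [0.002, -0.095, 0.995, -0.0]
contact_force: [0.1, -1.0, -1.1]
gripper_width: 0.093
```

```bash
python3 - <<'E'
from h import *
rep()
E
```

```text
t4.25 p [0.577  0.135  0.0409] yaw 100.89 tilt [0.004  0.0001] F [ 0.11 -0.98 -1.09] T [-0.12 -0.05  0.07] w 0.093
```

Emit:
move_arm([
  {"tx": 0, "ty": 0, "tz": -0.004, "ax": 0, "ay": 0.1, "az": 0, "jaw": 255},
  {"tx": 0, "ty": 0, "tz": -0.005, "ax": 0, "ay": 0, "az": 0, "jaw": 255},
  {"tx": 0, "ty": 0, "tz": -0.005, "ax": 0, "ay": 0, "az": 0, "jaw": 255},
  {"tx": 0, "ty": 0, "tz": -0.002, "ax": 0, "ay": 0, "az": 0, "jaw": 255},
  {"tx": 0, "ty": 0, "tz": 0, "ax": 0, "ay": 0, "az": 0, "jaw": 255},
])

```text
time: 4.75
tool_pos: [0.5732, 0.1361, 0.0538]
tool_rot: [-0.003, -0.095, 0.996, 0.001]
contact_force: [-0.3, 0.2, -5.1]
gripper_width: 0.093
```

```bash
python3 - <<'E'
from h import *
rep(); plan([.556,.075,.057],97,8,255)
E
```

```text
t4.75 p [0.5732 0.1361 0.0538] yaw 100.86 tilt [-0.0054  0.0013] F [-0.26  0.21 -5.09] T [-0.01 -0.16 -0.1 ] w 0.093
from [0.5732 0.1361 0.0538] dist/row 0.0079
{"tx": 0.0036, "ty": -0.0071, "tz": -0.0004, "ax": 0.02, "ay": -0.04, "az": 0.48, "jaw": 255},
{"tx": 0.0035, "ty": -0.0071, "tz": -0.0004, "ax": 0.02, "ay": -0.04, "az": 0.48, "jaw": 255},
{"tx": 0.0034, "ty": -0.0071, "tz": -0.0004, "ax": 0.02, "ay": -0.04, "az": 0.48, "jaw": 255},
{"tx": 0.0034, "ty": -0.0072, "tz": -0.0004, "ax": 0.02, "ay": -0.04, "az": 0.48, "jaw": 255},
{"tx": 0.0033, "ty": -0.0072, "tz": -0.0004, "ax": 0.02, "ay": -0.04, "az": 0.48, "jaw": 255},
{"tx": 0.0032, "ty": -0.0072, "tz": -0.0004, "ax": 0.02, "ay": -0.04, "az": 0.48, "jaw": 255},
{"tx": 0.0032, "ty": -0.0073, "tz": -0.0004, "ax": 0.02, "ay": -0.04, "az": 0.48, "jaw": 255},
{"tx": 0.0031, "ty": -0.0073, "tz": -0.0004, "ax": 0.02, "ay": -0.04, "az": 0.48, "jaw": 255}
```

Emit:
move_arm([
  {"tx": 0.003, "ty": -0.006, "tz": -0.001, "ax": 0, "ay": -0.1, "az": 0.5, "jaw": 255},
  {"tx": 0.0035, "ty": -0.0071, "tz": -0.001, "ax": 0, "ay": 0, "az": 0.5, "jaw": 255},
  {"tx": 0.0034, "ty": -0.0071, "tz": -0.001, "ax": 0, "ay": 0, "az": 0.5, "jaw": 255},
  {"tx": 0.0034, "ty": -0.0072, "tz": -0.001, "ax": 0, "ay": 0, "az": 0.5, "jaw": 255},
  {"tx": 0.0033, "ty": -0.0072, "tz": 0, "ax": 0, "ay": 0, "az": 0.5, "jaw": 255},
  {"tx": 0.0032, "ty": -0.0072, "tz": 0, "ax": 0, "ay": 0, "az": 0.5, "jaw": 255},
  {"tx": 0.0032, "ty": -0.007, "tz": 0, "ax": 0, "ay": 0, "az": 0.5, "jaw": 255},
  {"tx": 0.003, "ty": -0.006, "tz": 0, "ax": 0, "ay": 0, "az": 0.4, "jaw": 255},
  {"tx": 0, "ty": 0, "tz": 0, "ax": 0, "ay": 0, "az": 0, "jaw": 255},
])

```text
time: 5.65
tool_pos: [0.5531, 0.0713, 0.057]
tool_rot: [-0.003, -0.057, 0.998, 0.0]
contact_force: [0.6, 0.5, -5.7]
gripper_width: 0.091
```

```bash
python3 - <<'E'
from h import *
rep(); plan([.542,.0304,.058],85.9,10,255)
E
```

```text
t5.65 p [0.5531 0.0713 0.057 ] yaw 96.58 tilt [-0.0062  0.0001] F [ 0.63  0.55 -5.7 ] T [-0.19 -0.09 -0.04] w 0.091
from [0.5531 0.0713 0.057 ] dist/row 0.0042
{"tx": 0.0016, "ty": -0.0039, "tz": -0.0001, "ay": -0.04, "az": 1.07, "jaw": 255},
{"tx": 0.0015, "ty": -0.004, "tz": -0.0001, "ay": -0.04, "az": 1.07, "jaw": 255},
{"tx": 0.0014, "ty": -0.004, "tz": -0.0001, "ay": -0.04, "az": 1.07, "jaw": 255},
{"tx": 0.0013, "ty": -0.004, "tz": -0.0001, "ay": -0.04, "az": 1.07, "jaw": 255},
{"tx": 0.0013, "ty": -0.004, "tz": -0.0001, "ay": -0.04, "az": 1.07, "jaw": 255},
{"tx": 0.0012, "ty": -0.0041, "tz": -0.0001, "ay": -0.04, "az": 1.07, "jaw": 255},
{"tx": 0.0011, "ty": -0.0041, "tz": -0.0001, "ay": -0.04, "az": 1.07, "jaw": 255},
{"tx": 0.001, "ty": -0.0041, "tz": -0.0001, "ay": -0.04, "az": 1.07, "jaw": 255},
{"tx": 0.001, "ty": -0.0041, "tz": -0.0001, "ay": -0.04, "az": 1.07, "jaw": 255},
{"tx": 0.0009, "ty": -0.0041, "tz": -0.0001, "ay": -0.04, "az": 1.07, "jaw": 255}
```

Emit:
move_arm([
  {"tx": 0.0014, "ty": -0.0035, "tz": 0, "ax": 0, "ay": -0.2, "az": 1.0, "jaw": 255},
  {"tx": 0.0014, "ty": -0.0035, "tz": 0, "ax": 0, "ay": 0, "az": 1.0, "jaw": 255},
  {"tx": 0.0014, "ty": -0.004, "tz": 0, "ax": 0, "ay": 0, "az": 1.05, "jaw": 255},
  {"tx": 0.0013, "ty": -0.004, "tz": 0, "ax": 0, "ay": 0, "az": 1.05, "jaw": 255},
  {"tx": 0.0013, "ty": -0.004, "tz": 0, "ax": 0, "ay": 0, "az": 1.05, "jaw": 255},
  {"tx": 0.0012, "ty": -0.004, "tz": 0, "ax": 0, "ay": 0, "az": 1.05, "jaw": 255},
  {"tx": 0.001, "ty": -0.004, "tz": 0, "ax": 0, "ay": 0, "az": 1.05, "jaw": 255},
  {"tx": 0.001, "ty": -0.004, "tz": 0, "ax": 0, "ay": 0, "az": 1.05, "jaw": 255},
  {"tx": 0.001, "ty": -0.003, "tz": 0, "ax": 0, "ay": 0, "az": 1.05, "jaw": 255},
  {"tx": 0.001, "ty": -0.002, "tz": 0, "ax": 0, "ay": 0, "az": 1.0, "jaw": 255},
  {"tx": 0, "ty": 0, "tz": 0, "ax": 0, "ay": 0, "az": 0, "jaw": 255},
])

```text
time: 6.75
tool_pos: [0.54, 0.0322, 0.0564]
tool_rot: [-0.003, 0.04, 0.999, 0.0]
contact_force: [-1.1, 0.1, -5.4]
gripper_width: 0.095
```

```bash
python3 - <<'E'
from h import *
from plant import manip
import cv2
rep(); f=manip.grab_frame("wrist"); pickle.dump(f,open("w3.pkl","wb")); cv2.imwrite("pics/w3.png",f["color"][:,:,::-1])
f=manip.grab_frame("top"); pickle.dump(f,open("top3.pkl","wb")); cv2.imwrite("pics/top3.png",cv2.resize(f["color"][220:335,180:380,::-1],None,fx=4,fy=4,interpolation=cv2.INTER_CUBIC))
E
```

```text
t6.75 p [0.54   0.0322 0.0564] yaw 85.47 tilt [-0.0061  0.0005] F [-1.11  0.15 -5.41] T [-0.06  0.02  0.18] w 0.095
```

View pics/w3.png

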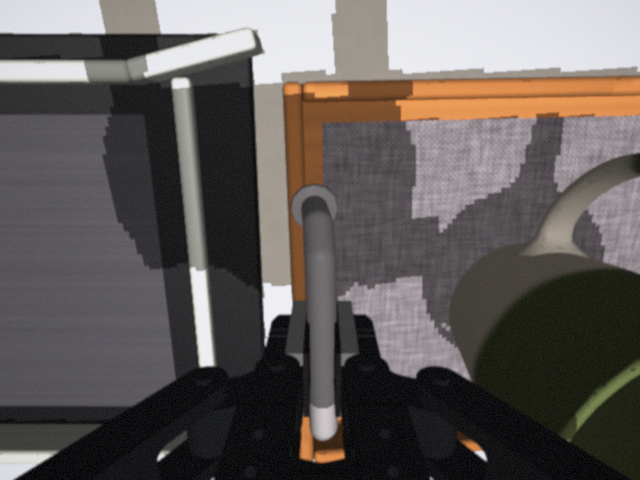

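View pics/top3.png

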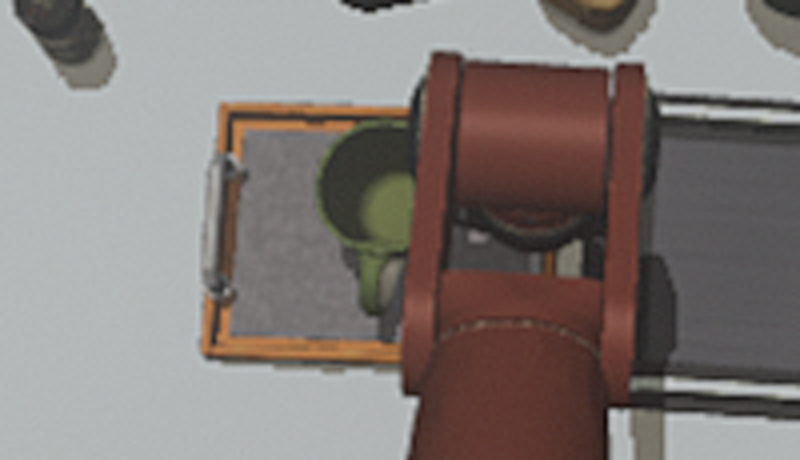

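```bash
python3 - <<'E'
import cv2
im=cv2.imread("pics/w3.png")
cv2.imwrite("pics/w3a.png",cv2.resize(im[20:140,180:400],None,fx=3.6,fy=3.6,interpolation=cv2.INTER_CUBIC))
cv2.imwrite("pics/w3b.png",cv2.resize(im[20:140,420:640],None,fx=3.6,fy=3.6,interpolation=cv2.INTER_CUBIC))
cv2.imwrite("pics/w3c.png",cv2.resize(im[20:140,0:220],None,fx=3.6,fy=3.6,interpolation=cv2.INTER_CUBIC))
E
```

```text
(no output)
```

View pics/w3a.png

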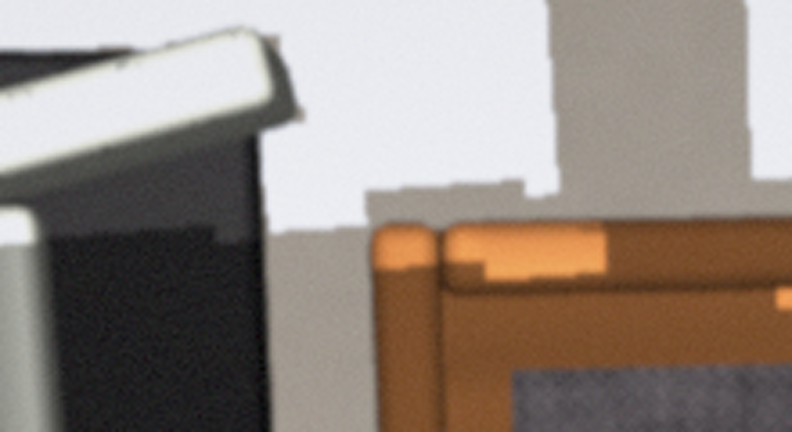

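View pics/w3b.png

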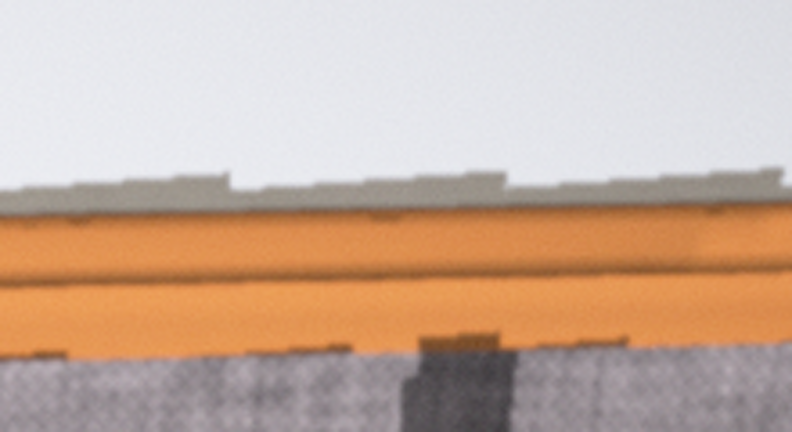

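View pics/w3c.png

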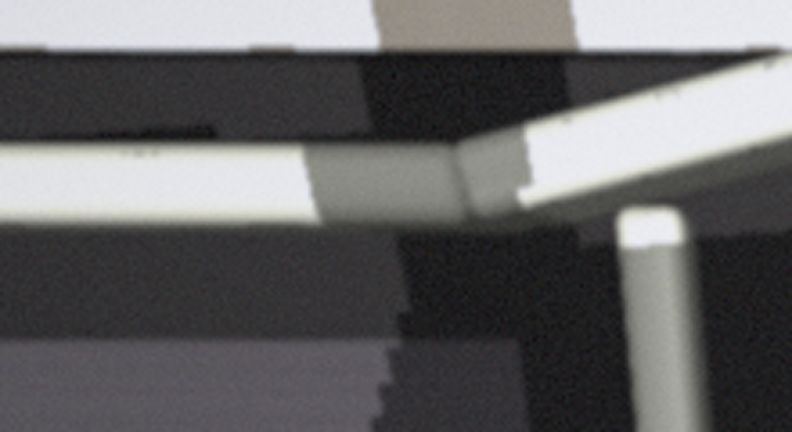

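```bash
python3 - <<'E'
from h import *
f=pickle.load(open("w3.pkl","rb")); P=np.load("poses.npz"); b=P["lip"]
print("cam",-f["R"].T@f["t"], "lip",b)
S=3.6
a=lambda p,z:ray(f,uncrop(p,S,(180,20)),z); bb=lambda p,z:ray(f,uncrop(p,S,(420,20)),z); c=lambda p,z:ray(f,uncrop(p,S,(0,20)),z)
X1=a((376,226),.0395);X2=a((780,219),.034);X3=bb((10,216),.0325);X4=bb((785,202),.021+.007)
for X in (X1,X2,X3,X4): print("tray edge",X.round(4),(loc(b,X)*1e3).round(1))
R1=c((10,221),.028);R2=c((450,221),.028)
for X in (R1,R2): print("rail in",X.round(4),(loc(b,X)*1e3).round(1))
L1=c((615,300),.013);L1b=ray(f,(197,360),.013); print("lip inner",(loc(b,L1)*1e3).round(1),(loc(b,L1b)*1e3).round(1))
v=X1-X4; print("tray yaw",np.degrees(np.arctan2(v[1],v[0]))); v=R1-R2; print("rail yaw",np.degrees(np.arctan2(v[1],v[0])))
t=pickle.load(open("top3.pkl","rb"))
C=lambda p,z:ray(t,uncrop(p,4,(180,220)),z)
for p,z in [((222,104),.024),((205,355),.024),((400,106),.029),((400,358),.029)]: print("top",C(p,z).round(4),(loc(b,C(p,z))*1e3).round(1))
s,p,R=now(); print("tool in lip",loc(b,p))
E
```

```text
cam [0.46152655 0.03888598 0.19964871] lip [ 0.53631129 -0.02936307 -1.64289319]
tray edge [0.4539 0.0262 0.0395] [-49.5 -86.2]
tray edge [0.4562 0.0665 0.034 ] [-89.8 -86.8]
tray edge [0.4566 0.0763 0.0325] [-99.7 -87.1]
tray edge [0.4615 0.1579 0.028 ] [-181.4  -88.1]
rail in [ 0.4445 -0.0806  0.028 ] [ 57.7 -87.9]
rail in [ 0.4482 -0.0346  0.028 ] [ 11.6 -87.5]
lip inner [  0.3 -79.6] [ 1. 44.]
tray yaw -93.28433196437047
rail yaw -94.51140645529023
top [0.6335 0.241  0.024 ] [-276.6   77.4]
top [0.4657 0.2493 0.024 ] [-272.8  -90.5]
top [0.629  0.1217 0.029 ] [-157.3   81.6]
top [0.4612 0.1219 0.029 ] [-145.4  -85.9]
tool in lip [-0.06177413 -0.00066545]
```

```bash
python3 - <<'E'
from h import *
s,p,R=now()
plan([p[0]-.0084,p[1]-.1217,.063],84.6,16,255)
E
```

```text
from [0.5401 0.0323 0.0565] dist/row 0.0076
{"tx": -0.0001, "ty": -0.0076, "tz": -0.0004, "ay": -0.02, "az": 0.06, "jaw": 255},
{"tx": -0.0001, "ty": -0.0076, "tz": -0.0004, "ay": -0.02, "az": 0.06, "jaw": 255},
{"tx": -0.0001, "ty": -0.0076, "tz": -0.0004, "ay": -0.02, "az": 0.06, "jaw": 255},
{"tx": -0.0001, "ty": -0.0076, "tz": -0.0004, "ay": -0.02, "az": 0.06, "jaw": 255},
{"tx": -0.0001, "ty": -0.0076, "tz": -0.0004, "ay": -0.02, "az": 0.06, "jaw": 255},
{"tx": -0.0001, "ty": -0.0076, "tz": -0.0004, "ay": -0.02, "az": 0.06, "jaw": 255},
{"tx": -0.0001, "ty": -0.0076, "tz": -0.0004, "ay": -0.02, "az": 0.06, "jaw": 255},
{"tx": -0.0001, "ty": -0.0076, "tz": -0.0004, "ay": -0.02, "az": 0.06, "jaw": 255},
{"tx": -0.0001, "ty": -0.0076, "tz": -0.0004, "ay": -0.02, "az": 0.06, "jaw": 255},
{"tx": -0.0001, "ty": -0.0076, "tz": -0.0004, "ay": -0.02, "az": 0.06, "jaw": 255},
{"tx": -0.0001, "ty": -0.0076, "tz": -0.0004, "ay": -0.02, "az": 0.06, "jaw": 255},
{"tx": -0.0002, "ty": -0.0076, "tz": -0.0004, "ay": -0.02, "az": 0.06, "jaw": 255},
{"tx": -0.0002, "ty": -0.0076, "tz": -0.0004, "ay": -0.02, "az": 0.06, "jaw": 255},
{"tx": -0.0002, "ty": -0.0076, "tz": -0.0004, "ay": -0.02, "az": 0.06, "jaw": 255},
{"tx": -0.0002, "ty": -0.0076, "tz": -0.0004, "ay": -0.02, "az": 0.06, "jaw": 255},
{"tx": -0.0002, "ty": -0.0076, "tz": -0.0004, "ay": -0.02, "az": 0.06, "jaw": 255}
```

Emit:
move_arm([
  {"tx": 0, "ty": -0.002, "tz": -0.003, "ax": 0, "ay": -0.1, "az": 0.3, "jaw": 255},
  {"tx": 0, "ty": -0.004, "tz": -0.003, "ax": 0, "ay": 0, "az": 0.3, "jaw": 255},
  {"tx": 0, "ty": -0.006, "tz": -0.001, "ax": 0, "ay": 0, "az": 0.2, "jaw": 255},
  {"tx": 0, "ty": -0.0075, "tz": 0, "ax": 0, "ay": 0, "az": 0, "jaw": 255},
  {"tx": 0, "ty": -0.0075, "tz": 0, "ax": 0, "ay": 0, "az": 0, "jaw": 255},
  {"tx": 0, "ty": -0.0075, "tz": 0, "ax": 0, "ay": 0, "az": 0, "jaw": 255},
  {"tx": 0, "ty": -0.005, "tz": 0, "ax": 0, "ay": 0, "az": 0, "jaw": 255},
  {"tx": 0, "ty": 0, "tz": 0, "ax": 0, "ay": 0, "az": 0, "jaw": 255},
])

```text
time: 7.65
tool_pos: [0.5369, -0.0113, 0.0643]
tool_rot: [-0.001, 0.047, 0.999, -0.001]
contact_force: [0.6, 0.2, -5.5]
gripper_width: 0.088
```

```bash
python3 - <<'E'
from h import *
from plant import manip
import cv2
rep(); b=np.load("poses.npz")["lip"]; s,p,R=now(); print("tool in lip",loc(b,p).round(4))
f=manip.grab_frame("wrist"); pickle.dump(f,open("w4.pkl","wb")); im=f["color"][:,:,::-1]
cv2.imwrite("pics/w4.png",cv2.resize(im[20:140,:],(800,600),interpolation=cv2.INTER_CUBIC)) # 1.25 x 5
E
```

```text
t7.65 p [ 0.5369 -0.0113  0.0643] yaw 84.57 tilt [-0.0022 -0.0013] F [ 0.6   0.18 -5.45] T [-0.23 -0.01  0.02] w 0.088
tool in lip [-0.0181 -0.0007]
```

View pics/w4.png

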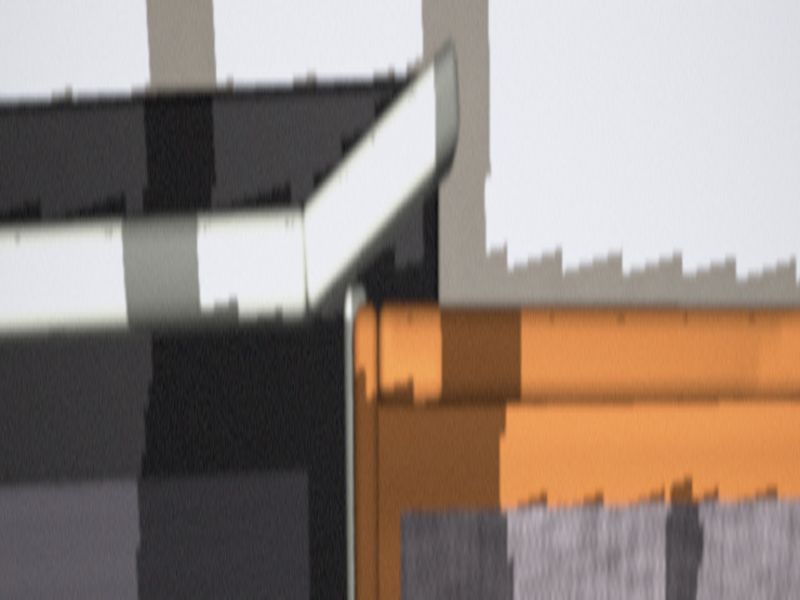

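```bash
cat >> h.py <<'E'
def strip(f,p,z): return ray(f,((p[0]+.5)/1.25-.5,20+(p[1]+.5)/5-.5),z)
E
python3 - <<'E'
from h import *
f=pickle.load(open("w4.pkl","rb")); b=np.load("poses.npz")["lip"]
E=[strip(f,(362,307),.047),strip(f,(795,311),.047-.013)]
print([ (loc(b,x)*1e3).round(1) for x in E]); v=E[0]-E[1]; print(np.degrees(np.arctan2(v[1],v[0])))
E=[strip(f,(5,332),.028),strip(f,(300,320),.028)]
print([ (loc(b,x)*1e3).round(1) for x in E]); v=E[0]-E[1]; print(np.degrees(np.arctan2(v[1],v[0])))
E
```

```text
[array([ -9.1, -86.6]), array([-139.8,  -83.9])]
-95.31503568715092
[array([105.3, -88.1]), array([ 11.9, -86.9])]
-94.86955468452855
```

Emit:
move_arm([
  {"tx": -0.0015, "ty": -0.003, "tz": 0, "ax": 0, "ay": 0, "az": -0.2, "jaw": 255},
  {"tx": -0.0008, "ty": -0.006, "tz": 0, "ax": 0, "ay": 0, "az": -0.1, "jaw": 255},
  {"tx": -0.0002, "ty": -0.007, "tz": 0, "ax": 0, "ay": 0, "az": 0, "jaw": 255},
  {"tx": -0.0001, "ty": -0.0075, "tz": 0, "ax": 0, "ay": 0, "az": 0, "jaw": 255},
  {"tx": -0.0001, "ty": -0.0075, "tz": 0, "ax": 0, "ay": 0, "az": 0, "jaw": 255},
  {"tx": -0.0001, "ty": -0.005, "tz": 0, "ax": 0, "ay": 0, "az": 0, "jaw": 255},
  {"tx": 0, "ty": 0, "tz": 0, "ax": 0, "ay": 0, "az": 0, "jaw": 255},
])

```text
time: 8.4
tool_pos: [0.5365, -0.0501, 0.0642]
tool_rot: [-0.001, 0.044, 0.999, -0.001]
contact_force: [-0.3, 0.1, -6.4]
gripper_width: 0.091
```

```bash
python3 - <<'E'
from h import *
from plant import manip
import cv2
rep(); b=np.load("poses.npz")["lip"]; s,p,R=now(); print("tool in lip",loc(b,p).round(4))
f=manip.grab_frame("wrist"); pickle.dump(f,open("w5.pkl","wb")); im=f["color"][:,:,::-1]
cv2.imwrite("pics/w5.png",cv2.resize(im[20:140,:],(800,600),interpolation=cv2.INTER_CUBIC)) # 1.25 x 5
E
```

```text
t8.40 p [ 0.5365 -0.0501  0.0642] yaw 84.93 tilt [-0.0023 -0.001 ] F [-0.32  0.13 -6.43] T [-0.34 -0.05  0.01] w 0.091
tool in lip [0.0206 0.0017]
```

View pics/w5.png

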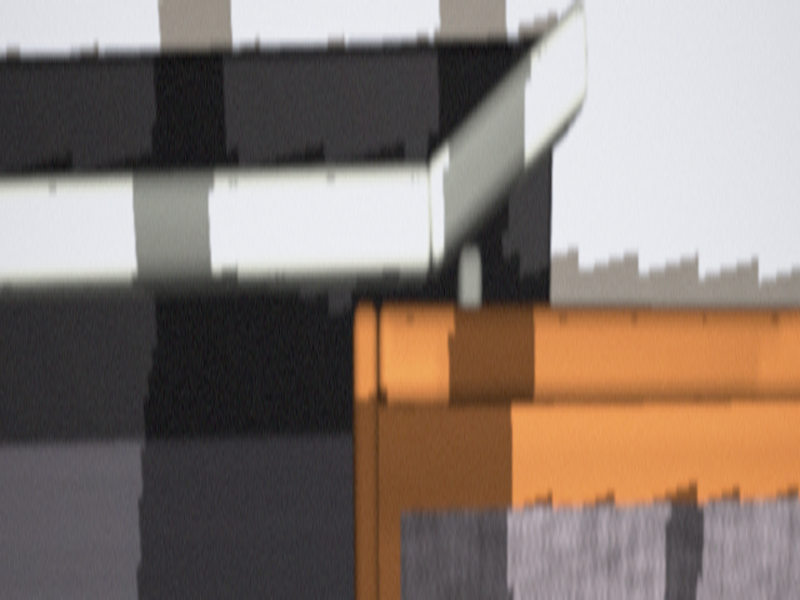

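```bash
python3 - <<'E'
from h import *
f=pickle.load(open("w5.pkl","rb")); b=np.load("poses.npz")["lip"]
E=[strip(f,(362,304),.047),strip(f,(795,308),.047-.013)]
print([ (loc(b,x)*1e3).round(1) for x in E]); v=E[0]-E[1]; print(np.degrees(np.arctan2(v[1],v[0])))
E=[strip(f,(5,285),.028),strip(f,(430,272),.028)]
print([ (loc(b,x)*1e3).round(1) for x in E]); v=E[0]-E[1]; print(np.degrees(np.arctan2(v[1],v[0])))
print(loc(b,strip(f,(460,270),.013)))
E
```

```text
[array([ 30.2, -84.4]), array([-100.5,  -82.5])]
-94.94511779958918
[array([143.6, -88.4]), array([ 10.1, -87.2])]
-94.6471159492509
[-0.00077596 -0.0879872 ]
```

Emit:
move_arm([
  {"tx": 0.0005, "ty": -0.003, "tz": 0, "ax": 0, "ay": 0, "az": -0.2, "jaw": 255},
  {"tx": 0.0002, "ty": -0.006, "tz": 0, "ax": 0, "ay": 0, "az": 0, "jaw": 255},
  {"tx": 0, "ty": -0.007, "tz": 0, "ax": 0, "ay": 0, "az": 0, "jaw": 255},
  {"tx": 0, "ty": -0.0075, "tz": 0, "ax": 0, "ay": 0, "az": 0, "jaw": 255},
  {"tx": 0, "ty": -0.0075, "tz": 0, "ax": 0, "ay": 0, "az": 0, "jaw": 255},
  {"tx": 0, "ty": -0.005, "tz": 0, "ax": 0, "ay": 0, "az": 0, "jaw": 255},
  {"tx": 0, "ty": 0, "tz": 0, "ax": 0, "ay": 0, "az": 0, "jaw": 255},
  {"tx": 0, "ty": 0, "tz": 0.003, "ax": 0, "ay": 0, "az": 0, "jaw": 255},
  {"tx": 0, "ty": 0, "tz": 0, "ax": 0, "ay": 0, "az": 0, "jaw": 255},
])

```text
time: 9.35
tool_pos: [0.5327, -0.0896, 0.0615]
tool_rot: [-0.001, 0.042, 0.999, -0.001]
contact_force: [-0.1, 0.9, -6.9]
gripper_width: 0.092
```

```bash
python3 - <<'E'
from h import *
from plant import manip
import cv2
rep(); b=np.load("poses.npz")["lip"]; s,p,R=now(); print("tool in lip",loc(b,p).round(4))
f=manip.grab_frame("wrist"); pickle.dump(f,open("w6.pkl","wb")); im=f["color"][:,:,::-1]
cv2.imwrite("pics/w6.png",cv2.resize(im[20:140,:],(800,600),interpolation=cv2.INTER_CUBIC)) # 1.25 x 5
E
```

```text
t9.35 p [ 0.5327 -0.0896  0.0615] yaw 85.15 tilt [-0.0014 -0.0024] F [-0.13  0.87 -6.86] T [-0.21  0.03  0.06] w 0.092
tool in lip [0.0604 0.0007]
```

View pics/w6.png

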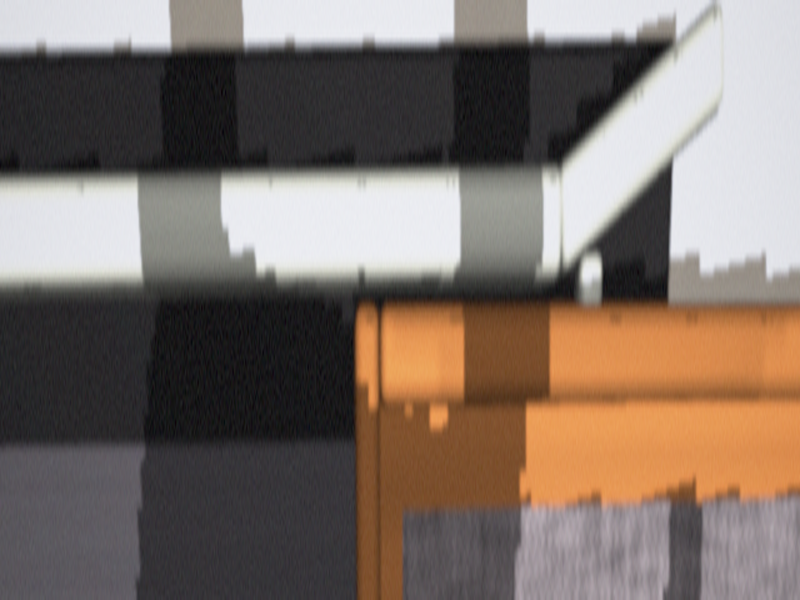

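Emit:
move_arm([
  {"tx": 0, "ty": 0, "tz": 0.0012, "ax": 0, "ay": 0, "az": 0, "jaw": 255},
  {"tx": 0, "ty": 0, "tz": 0.0012, "ax": 0, "ay": 0, "az": 0, "jaw": 255},
  {"tx": 0, "ty": 0, "tz": 0, "ax": 0, "ay": 0, "az": 0, "jaw": 255},
])

```text
time: 9.7
tool_pos: [0.5331, -0.09, 0.0601]
tool_rot: [-0.0, 0.042, 0.999, -0.002]
contact_force: [-0.1, -0.0, -4.8]
gripper_width: 0.089
```

```bash
python3 - <<'E'
from h import *
rep()
E
```

```text
t9.70 p [ 0.5331 -0.09    0.0601] yaw 85.22 tilt [-0.0012 -0.0043] F [-0.14 -0.02 -4.84] T [-0.36  0.15  0.04] w 0.089
```

Emit:
move_arm([
  {"tx": 0, "ty": 0, "tz": 0.0015, "ax": 0, "ay": 0, "az": 0, "jaw": 255},
  {"tx": 0, "ty": 0, "tz": 0.001, "ax": 0, "ay": 0, "az": 0, "jaw": 255},
  {"tx": 0, "ty": 0, "tz": 0, "ax": 0, "ay": 0, "az": 0, "jaw": 255},
])

```text
time: 10.0
tool_pos: [0.5333, -0.0903, 0.0599]
tool_rot: [-0.001, 0.041, 0.999, -0.003]
contact_force: [-2.7, 0.2, -2.7]
gripper_width: 0.093
```

```bash
python3 - <<'E'
from h import *
rep()
E
```

```text
t10.00 p [ 0.5333 -0.0903  0.0599] yaw 85.25 tilt [-0.0023 -0.0049] F [-2.67  0.2  -2.7 ] T [-0.1   0.42  0.06] w 0.093
```

Emit:
move_arm([
  {"tx": 0, "ty": 0, "tz": 0, "ax": 0, "ay": 0, "az": 0, "jaw": 135},
  {"tx": 0, "ty": 0, "tz": 0, "ax": 0, "ay": 0, "az": 0, "jaw": 135},
  {"tx": 0, "ty": 0, "tz": 0, "ax": 0, "ay": 0, "az": 0, "jaw": 135},
  {"tx": 0, "ty": 0, "tz": 0, "ax": 0, "ay": 0, "az": 0, "jaw": 135},
  {"tx": 0, "ty": 0, "tz": -0.02, "ax": 0, "ay": 0, "az": 0, "jaw": 135},
  {"tx": 0, "ty": 0, "tz": -0.04, "ax": 0, "ay": 0, "az": 0, "jaw": 135},
  {"tx": 0, "ty": 0, "tz": -0.04, "ax": 0, "ay": 0, "az": 0, "jaw": 135},
  {"tx": 0, "ty": 0, "tz": -0.04, "ax": 0, "ay": 0, "az": 0, "jaw": 135},
])

```text
time: 10.8
tool_pos: [0.5321, -0.0878, 0.1991]
tool_rot: [-0.003, 0.042, 0.999, 0.001]
contact_force: [1.1, 0.6, -0.3]
gripper_width: 0.472
```

```bash
python3 - <<'E'
from h import *
rep(); b=np.load("poses.npz")["lip"]
# tail bar: 0.21 behind front bar along -94.8
a=np.radians(-94.8); t=np.array([.5333,-.0903])-.2095*np.array([np.cos(a),np.sin(a)]); print(t)
plan([t[0],t[1],.20],85.2,6,135)
E
```

```text
t10.80 p [ 0.5321 -0.0878  0.1991] yaw 85.18 tilt [-0.0068  0.0014] F [ 1.11  0.57 -0.29] T [-0.02 -0.01 -0.04] w 0.472
[0.55083051 0.11846525]
from [ 0.5321 -0.0878  0.1991] dist/row 0.0345
{"tx": -0.0002, "ty": 0.0345, "tz": -0.0001, "ax": 0.01, "ay": -0.07, "jaw": 135},
{"tx": -0.0002, "ty": 0.0345, "tz": -0.0001, "ax": 0.01, "ay": -0.07, "jaw": 135},
{"tx": -0.0002, "ty": 0.0345, "tz": -0.0001, "ax": 0.01, "ay": -0.07, "jaw": 135},
{"tx": -0.0002, "ty": 0.0345, "tz": -0.0001, "ax": 0.01, "ay": -0.07, "jaw": 135},
{"tx": -0.0002, "ty": 0.0345, "tz": -0.0001, "ax": 0.01, "ay": -0.07, "jaw": 135},
{"tx": -0.0002, "ty": 0.0345, "tz": -0.0002, "ax": 0.01, "ay": -0.07, "jaw": 135}
```

Emit:
move_arm([
  {"tx": 0, "ty": 0.03, "tz": 0, "ax": 0, "ay": -0.2, "az": 0, "jaw": 135},
  {"tx": 0, "ty": 0.035, "tz": 0, "ax": 0, "ay": 0, "az": 0, "jaw": 135},
  {"tx": 0, "ty": 0.035, "tz": 0, "ax": 0, "ay": 0, "az": 0, "jaw": 135},
  {"tx": 0, "ty": 0.035, "tz": 0, "ax": 0, "ay": 0, "az": 0, "jaw": 135},
  {"tx": 0, "ty": 0.035, "tz": 0, "ax": 0, "ay": 0, "az": 0, "jaw": 135},
  {"tx": 0, "ty": 0.02, "tz": 0, "ax": 0, "ay": 0, "az": 0, "jaw": 135},
  {"tx": 0, "ty": 0, "tz": 0, "ax": 0, "ay": 0, "az": 0, "jaw": 135},
  {"tx": 0, "ty": 0, "tz": 0, "ax": 0, "ay": 0, "az": 0, "jaw": 135},
])

```text
time: 11.6
tool_pos: [0.556, 0.107, 0.2126]
tool_rot: [0.011, 0.044, 0.999, -0.0]
contact_force: [0.2, -0.1, -0.8]
gripper_width: 0.467
```

```bash
python3 - <<'E'
from h import *
from plant import manip
import cv2
rep(); plan([.5508,.1185,.12],85.2,3,135)
f=manip.grab_frame("wrist"); pickle.dump(f,open("w7.pkl","wb")); im=f["color"][:,:,::-1]
cv2.imwrite("pics/w7.png",im)
f=manip.grab_frame("side"); cv2.imwrite("pics/side7.png",f["color"][:,:,::-1])
E
```

```text
t11.60 p [0.556  0.107  0.2126] yaw 85.01 tilt [ 0.0222 -0.0015] F [ 0.16 -0.15 -0.83] T [-0.04  0.03  0.  ] w 0.467
from [0.556  0.107  0.2126] dist/row 0.0311
{"tx": 0.0027, "ty": 0.0036, "tz": 0.0308, "ax": 0.01, "ay": 0.43, "az": -0.06, "jaw": 135},
{"tx": 0.0025, "ty": 0.0037, "tz": 0.0308, "ax": 0.01, "ay": 0.43, "az": -0.06, "jaw": 135},
{"tx": 0.0023, "ty": 0.0037, "tz": 0.0308, "ax": 0.01, "ay": 0.43, "az": -0.06, "jaw": 135}
```

View pics/w7.png

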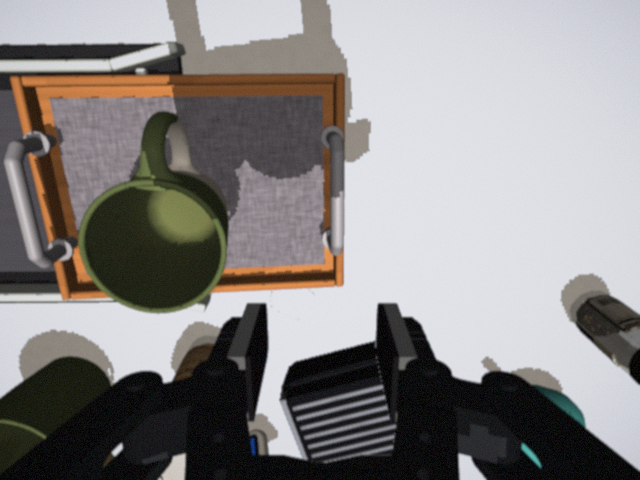

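View pics/side7.png

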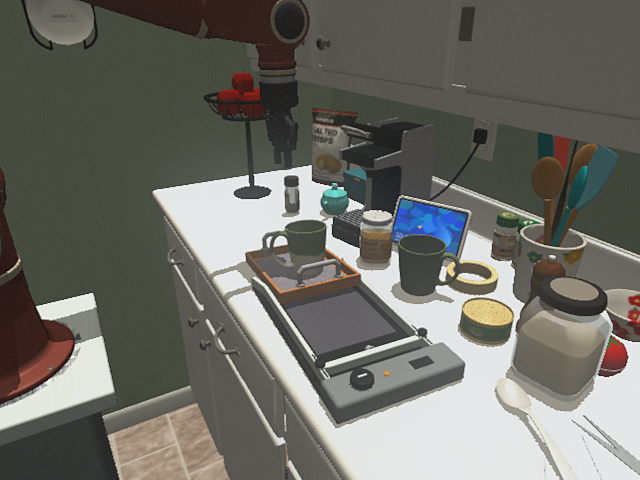

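```bash
python3 - <<'E'
from h import *
f=pickle.load(open("w7.pkl","rb")); b=np.load("poses.npz")["lip"]
E=[ray(f,(338.5,160),.058),ray(f,(336.5,248),.058)]
for x in E: print(x.round(4),(loc(b,x)*1e3).round(1))
v=E[1]-E[0]; print("bar yaw-90",np.degrees(np.arctan2(v[1],v[0])))
for p,z in [((342,76),.024),((341,286),.024),((340,180),.024)]:
    x=ray(f,p,z); print("tail outer",x.round(4),(loc(b,x)*1e3).round(1))
print("mug",ray(f,(153,243),.12))
E
```

```text
[0.5208 0.1221 0.058 ] [-150.   -26.4]
[0.5852 0.1159 0.058 ] [-148.4   38.3]
bar yaw-90 -5.52498699091576
tail outer [0.4663 0.1299 0.024 ] [-153.9  -81.3]
tail outer [0.6328 0.1173 0.024 ] [-153.2   85.6]
tail outer [0.5418 0.123  0.024 ] [-152.4   -5.5]
mug [0.54944041 0.0096112  0.12      ]
```

Emit:
move_arm([
  {"tx": 0.003, "ty": 0.005, "tz": 0.03, "ax": 0, "ay": 0.7, "az": 0, "jaw": 135},
  {"tx": 0.001, "ty": 0.004, "tz": 0.03, "ax": 0, "ay": 0, "az": 0, "jaw": 135},
  {"tx": 0, "ty": 0.002, "tz": 0.025, "ax": 0, "ay": 0, "az": 0, "jaw": 135},
  {"tx": 0, "ty": 0, "tz": 0, "ax": 0, "ay": 0, "az": 0, "jaw": 135},
  {"tx": 0, "ty": 0, "tz": 0, "ax": 0, "ay": 0, "az": 0, "jaw": 135},
])

```text
time: 12.2
tool_pos: [0.5564, 0.1121, 0.1278]
tool_rot: [0.007, 0.048, 0.999, -0.0]
contact_force: [-0.1, 0.2, 1.2]
gripper_width: 0.467
```

```bash
python3 - <<'E'
from h import *
from plant import manip
import cv2
rep(); plan([.5500,.119,.039],85.2,4,135)
f=manip.grab_frame("wrist"); pickle.dump(f,open("w8.pkl","wb")); im=f["color"][:,:,::-1]
cv2.imwrite("pics/w8.png",im)
E
```

```text
t12.20 p [0.5564 0.1121 0.1278] yaw 84.46 tilt [ 0.0147 -0.0013] F [-0.15  0.17  1.24] T [ 0.02 -0.04 -0.03] w 0.467
from [0.5564 0.1121 0.1278] dist/row 0.0223
{"tx": 0.0021, "ty": 0.0016, "tz": 0.0222, "ay": 0.21, "az": -0.18, "jaw": 135},
{"tx": 0.002, "ty": 0.0016, "tz": 0.0222, "ay": 0.21, "az": -0.18, "jaw": 135},
{"tx": 0.0019, "ty": 0.0016, "tz": 0.0222, "ay": 0.21, "az": -0.18, "jaw": 135},
{"tx": 0.0018, "ty": 0.0016, "tz": 0.0222, "ay": 0.21, "az": -0.18, "jaw": 135}
```

View pics/w8.png

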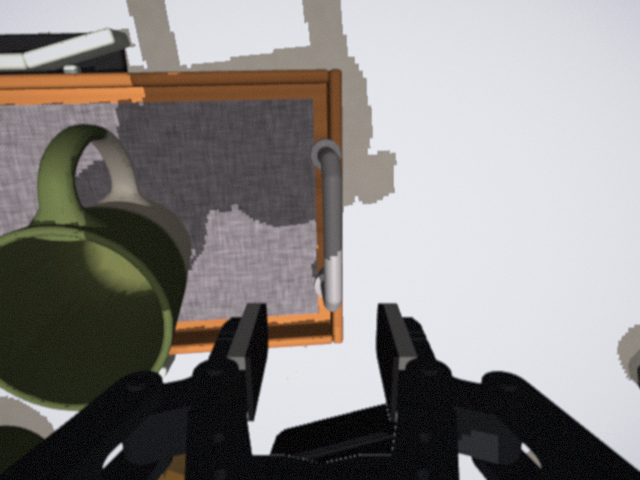

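Emit:
move_arm([
  {"tx": 0.005, "ty": 0.007, "tz": 0.005, "ax": 0, "ay": 0.5, "az": -0.5, "jaw": 135},
  {"tx": 0, "ty": 0, "tz": 0.015, "ax": 0, "ay": 0, "az": 0, "jaw": 135},
  {"tx": 0, "ty": 0, "tz": 0.02, "ax": 0, "ay": 0, "az": 0, "jaw": 135},
  {"tx": 0, "ty": 0, "tz": 0.015, "ax": 0, "ay": 0, "az": 0, "jaw": 135},
  {"tx": 0, "ty": 0, "tz": 0, "ax": 0, "ay": 0, "az": 0, "jaw": 135},
])

```text
time: 12.75
tool_pos: [0.5555, 0.1199, 0.0746]
tool_rot: [0.007, 0.044, 0.999, 0.0]
contact_force: [0.2, 0.0, 0.6]
gripper_width: 0.466
```

```bash
python3 - <<'E'
from h import *
rep(); plan([.5500,.119,.039],85.2,2,135)
f=pickle.load(open("w8.pkl","rb"))
for p in [(332,180),(334,300)]: print(ray(f,p,.058))
E
```

```text
t12.75 p [0.5555 0.1199 0.0746] yaw 84.97 tilt [0.0144 0.0002] F [0.25 0.02 0.56] T [-0.05  0.03 -0.03] w 0.466
from [0.5555 0.1199 0.0746] dist/row 0.018
{"tx": 0.003, "ty": -0.0007, "tz": 0.0178, "ax": 0.04, "ay": 0.41, "az": -0.12, "jaw": 135},
{"tx": 0.0028, "ty": -0.0007, "tz": 0.0178, "ax": 0.04, "ay": 0.41, "az": -0.12, "jaw": 135}
[0.51695113 0.12151415 0.058     ]
[0.58341924 0.11672238 0.058     ]
```

Emit:
move_arm([
  {"tx": 0.005, "ty": -0.0008, "tz": 0.015, "ax": 0, "ay": 0.7, "az": 0, "jaw": 135},
  {"tx": 0, "ty": 0, "tz": 0.012, "ax": 0, "ay": 0, "az": 0, "jaw": 135},
  {"tx": 0, "ty": 0, "tz": 0.004, "ax": 0, "ay": 0, "az": 0, "jaw": 135},
  {"tx": 0, "ty": 0, "tz": 0, "ax": 0, "ay": 0, "az": 0, "jaw": 135},
])

```text
time: 13.15
tool_pos: [0.5507, 0.1197, 0.0413]
tool_rot: [0.001, 0.044, 0.999, 0.001]
contact_force: [0.2, -0.5, 0.3]
gripper_width: 0.467
```

```bash
python3 - <<'E'
from h import *
rep(); plan([.5500,.119,.039],85.2,1,135)
E
```

```text
t13.15 p [0.5507 0.1197 0.0413] yaw 84.98 tilt [0.0018 0.0014] F [ 0.15 -0.52  0.35] T [ 0.01  0.02 -0.05] w 0.467
from [0.5507 0.1197 0.0413] dist/row 0.0025
{"tx": 0.0006, "ty": -0.0007, "tz": 0.0023, "ax": 0.09, "ay": 0.09, "az": -0.22, "jaw": 135}
```

Emit:
move_arm([
  {"tx": 0, "ty": -0.0005, "tz": 0.002, "ax": 0, "ay": 0, "az": -0.3, "jaw": 135},
  {"tx": 0, "ty": 0, "tz": 0, "ax": 0, "ay": 0, "az": 0, "jaw": 255},
  {"tx": 0, "ty": 0, "tz": 0, "ax": 0, "ay": 0, "az": 0, "jaw": 255},
  {"tx": 0, "ty": 0, "tz": 0, "ax": 0, "ay": 0, "az": 0, "jaw": 255},
  {"tx": 0, "ty": 0, "tz": 0, "ax": 0, "ay": 0, "az": 0, "jaw": 255},
  {"tx": 0, "ty": 0, "tz": 0, "ax": 0, "ay": 0, "az": 0, "jaw": 255},
  {"tx": 0, "ty": 0, "tz": 0, "ax": 0, "ay": 0, "az": 0, "jaw": 255},
])

```text
time: 13.85
tool_pos: [0.5515, 0.119, 0.0403]
tool_rot: [0.002, 0.041, 0.999, 0.001]
contact_force: [-0.4, 0.3, -1.0]
gripper_width: 0.095
```

```bash
python3 - <<'E'
from h import *
rep(); b=np.load("poses.npz")["lip"]; s,p,R=now(); print(loc(b,p))
from plant import manip
import cv2
f=manip.grab_frame("wrist"); pickle.dump(f,open("w9.pkl","wb")); im=f["color"][:,:,::-1]
cv2.imwrite("pics/w9.png",cv2.resize(im[20:140,:],(800,600),interpolation=cv2.INTER_CUBIC)) # 1.25 x 5
E
```

```text
t13.85 p [0.5515 0.119  0.0403] yaw 85.33 tilt [0.004  0.0012] F [-0.41  0.29 -1.01] T [-0.06 -0.03  0.03] w 0.095
[-0.14903904  0.00448685]
```

View pics/w9.png

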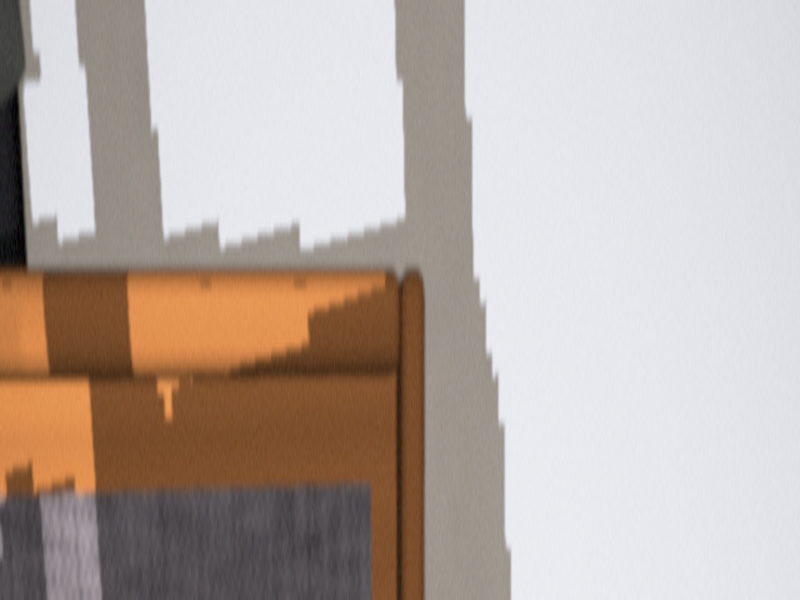

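```bash
python3 - <<'E'
from h import *
f=pickle.load(open("w9.pkl","rb")); b=np.load("poses.npz")["lip"]
E=[strip(f,(5,268),.037),strip(f,(418,271),.024)]
print([ (loc(b,x)*1e3).round(1) for x in E]); v=E[0]-E[1]; print(np.degrees(np.arctan2(v[1],v[0])))
E
```

```text
[array([-49.2, -83.9]), array([-154.7,  -83.4])]
-94.40729450315553
```

Emit:
move_arm([
  {"tx": 0, "ty": -0.0005, "tz": -0.002, "ax": 0, "ay": 0, "az": 0, "jaw": 255},
  {"tx": 0, "ty": -0.001, "tz": -0.003, "ax": 0, "ay": 0, "az": 0, "jaw": 255},
  {"tx": 0, "ty": -0.001, "tz": -0.003, "ax": 0, "ay": 0, "az": 0, "jaw": 255},
  {"tx": 0, "ty": -0.001, "tz": -0.003, "ax": 0, "ay": 0, "az": 0, "jaw": 255},
  {"tx": 0, "ty": 0, "tz": 0, "ax": 0, "ay": 0, "az": 0, "jaw": 255},
])

```text
time: 14.4
tool_pos: [0.551, 0.1151, 0.0513]
tool_rot: [0.002, 0.041, 0.999, 0.001]
contact_force: [1.1, -0.9, -3.3]
gripper_width: 0.095
```

```bash
python3 - <<'E'
from h import *
rep(); b=np.load("poses.npz")["lip"]; s,p,R=now(); print(loc(b,p))
E
```

```text
t14.40 p [0.551  0.1151 0.0513] yaw 85.31 tilt [0.004  0.0017] F [ 1.13 -0.91 -3.29] T [ 0.22 -0.27  0.11] w 0.095
[-0.14519171  0.0042038 ]
```

Emit:
move_arm([
  {"tx": 0, "ty": -0.001, "tz": -0.003, "ax": 0, "ay": 0, "az": 0, "jaw": 255},
  {"tx": 0, "ty": -0.001, "tz": -0.003, "ax": 0, "ay": 0, "az": 0, "jaw": 255},
  {"tx": 0, "ty": -0.001, "tz": -0.003, "ax": 0, "ay": 0, "az": 0, "jaw": 255},
  {"tx": 0, "ty": -0.001, "tz": -0.003, "ax": 0, "ay": 0, "az": 0, "jaw": 255},
  {"tx": 0, "ty": -0.001, "tz": -0.002, "ax": 0, "ay": 0, "az": 0, "jaw": 255},
  {"tx": 0, "ty": 0, "tz": 0, "ax": 0, "ay": 0, "az": 0, "jaw": 255},
])

```text
time: 15.0
tool_pos: [0.5493, 0.1097, 0.0654]
tool_rot: [0.001, 0.041, 0.999, 0.001]
contact_force: [1.2, -0.4, -4.7]
gripper_width: 0.09
```

```bash
python3 - <<'E'
from h import *
rep(); b=np.load("poses.npz")["lip"]; s,p,R=now(); print(loc(b,p))
E
```

```text
t15.00 p [0.5493 0.1097 0.0654] yaw 85.33 tilt [0.0017 0.0018] F [ 1.21 -0.36 -4.68] T [ 0.02 -0.14  0.08] w 0.090
[-0.13966841  0.00294732]
```

Emit:
move_arm([
  {"tx": -0.0005, "ty": -0.003, "tz": 0, "ax": 0, "ay": 0, "az": 0, "jaw": 255},
  {"tx": -0.0002, "ty": -0.005, "tz": 0, "ax": 0, "ay": 0, "az": 0, "jaw": 255},
  {"tx": 0, "ty": -0.007, "tz": 0, "ax": 0, "ay": 0, "az": 0, "jaw": 255},
  {"tx": 0, "ty": -0.007, "tz": 0, "ax": 0, "ay": 0, "az": 0, "jaw": 255},
  {"tx": 0, "ty": -0.007, "tz": 0, "ax": 0, "ay": 0, "az": 0, "jaw": 255},
  {"tx": 0, "ty": -0.005, "tz": 0, "ax": 0, "ay": 0, "az": 0, "jaw": 255},
])

```text
time: 15.6
tool_pos: [0.5468, 0.076, 0.0656]
tool_rot: [0.001, 0.041, 0.999, 0.004]
contact_force: [0.8, 3.7, -4.2]
gripper_width: 0.094
```

```bash
python3 - <<'E'
from h import *
rep(); b=np.load("poses.npz")["lip"]; s,p,R=now(); print(loc(b,p))
from plant import manip
import cv2
f=manip.grab_frame("wrist"); pickle.dump(f,open("w10.pkl","wb")); im=f["color"][:,:,::-1]
cv2.imwrite("pics/w10.png",cv2.resize(im[20:140,:],(800,600),interpolation=cv2.INTER_CUBIC)) # 1.25 x 5
E
```

```text
t15.60 p [0.5468 0.076  0.0656] yaw 85.33 tilt [0.0014 0.0071] F [ 0.8   3.67 -4.17] T [ 0.66 -0.09  0.07] w 0.094
[-0.10583718  0.00291287]
```

View pics/w10.png

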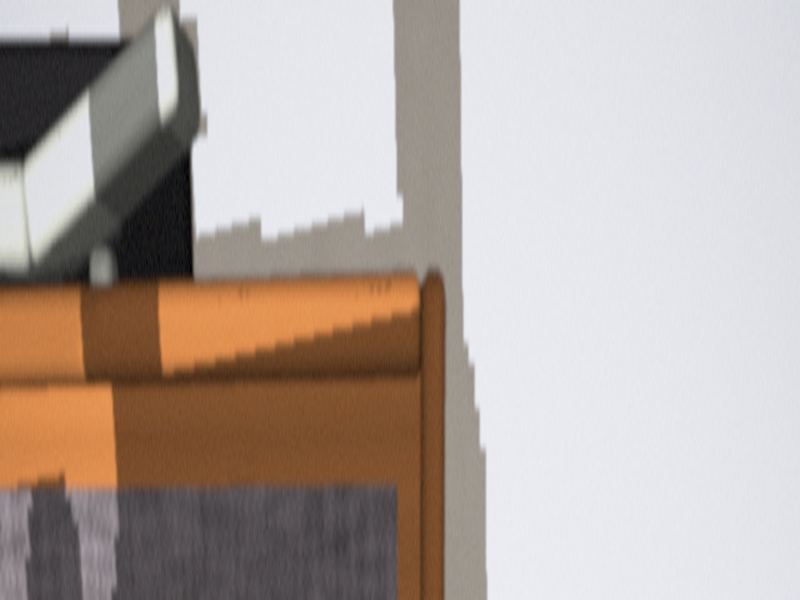

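```bash
python3 - <<'E'
from h import *
f=pickle.load(open("w10.pkl","rb")); b=np.load("poses.npz")["lip"]
E=[strip(f,(5,286),.0405),strip(f,(410,274),.050)]
print([ (loc(b,x)*1e3).round(1) for x in E]); v=E[0]-E[1]; print(np.degrees(np.arctan2(v[1],v[0])))
E=[strip(f,(5,270),.028)]
print([ (loc(b,x)*1e3).round(1) for x in E])
E
```

```text
[array([  9. , -85.5]), array([-109.3,  -84.8])]
-94.4673232991362
[array([ 17.3, -87.3])]
```

Emit:
move_arm([
  {"tx": 0, "ty": -0.006, "tz": 0, "ax": 0, "ay": 0, "az": 0, "jaw": 255},
  {"tx": 0, "ty": -0.006, "tz": 0, "ax": 0, "ay": 0, "az": 0, "jaw": 255},
  {"tx": 0, "ty": -0.006, "tz": 0, "ax": 0, "ay": 0, "az": 0, "jaw": 255},
  {"tx": 0, "ty": -0.006, "tz": 0, "ax": 0, "ay": 0, "az": 0, "jaw": 255},
  {"tx": 0, "ty": -0.006, "tz": 0, "ax": 0, "ay": 0, "az": 0, "jaw": 255},
  {"tx": 0, "ty": -0.006, "tz": 0, "ax": 0, "ay": 0, "az": 0, "jaw": 255},
  {"tx": 0, "ty": -0.006, "tz": 0, "ax": 0, "ay": 0, "az": 0, "jaw": 255},
])

```text
time: 16.35
tool_pos: [0.5426, 0.0302, 0.0651]
tool_rot: [0.0, 0.041, 0.999, 0.004]
contact_force: [0.8, 2.7, -2.9]
gripper_width: 0.092
```

```bash
python3 - <<'E'
from h import *
rep(); b=np.load("poses.npz")["lip"]; s,p,R=now(); print(loc(b,p))
from plant import manip
import cv2
f=manip.grab_frame("wrist"); pickle.dump(f,open("w11.pkl","wb")); im=f["color"][:,:,::-1]
cv2.imwrite("pics/w11.png",cv2.resize(im[20:140,:],(800,600),interpolation=cv2.INTER_CUBIC)) # 1.25 x 5
E
```

```text
t16.35 p [0.5426 0.0302 0.0651] yaw 85.30 tilt [0.0003 0.007 ] F [ 0.82  2.66 -2.92] T [ 0.62 -0.05 -0.01] w 0.092
[-0.05989945  0.00202361]
```

View pics/w11.png

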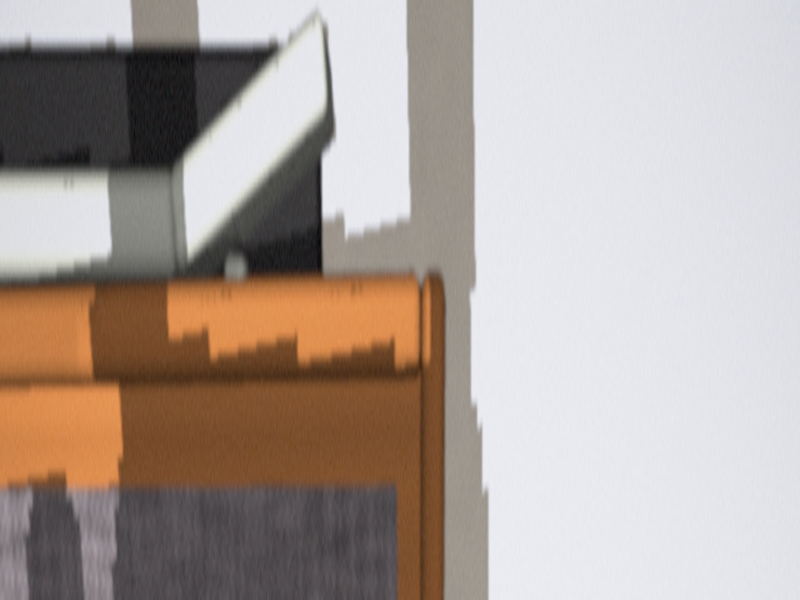

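```bash
python3 - <<'E'
from h import *
f=pickle.load(open("w11.pkl","rb")); b=np.load("poses.npz")["lip"]
E=[strip(f,(5,287),.039),strip(f,(410,276),.049)]
print([ (loc(b,x)*1e3).round(1) for x in E]); v=E[0]-E[1]; print(np.degrees(np.arctan2(v[1],v[0])))
E=[strip(f,(5,281),.028),strip(f,(170,273),.028)]
print([ (loc(b,x)*1e3).round(1) for x in E])
E
```

```text
[array([ 55.7, -86.5]), array([-63.4, -85.6])]
-94.5466191146892
[array([ 63.1, -87.5]), array([ 11.5, -87.6])]
```

Emit:
move_arm([
  {"tx": -0.0003, "ty": -0.006, "tz": 0, "ax": 0, "ay": 0, "az": 0, "jaw": 255},
  {"tx": -0.0003, "ty": -0.006, "tz": 0, "ax": 0, "ay": 0, "az": 0, "jaw": 255},
  {"tx": -0.0003, "ty": -0.006, "tz": 0, "ax": 0, "ay": 0, "az": 0, "jaw": 255},
  {"tx": -0.0003, "ty": -0.006, "tz": 0, "ax": 0, "ay": 0, "az": 0, "jaw": 255},
  {"tx": -0.0002, "ty": -0.006, "tz": 0, "ax": 0, "ay": 0, "az": 0, "jaw": 255},
  {"tx": -0.0001, "ty": -0.006, "tz": 0, "ax": 0, "ay": 0, "az": 0, "jaw": 255},
  {"tx": -0.0001, "ty": -0.006, "tz": 0, "ax": 0, "ay": 0, "az": 0, "jaw": 255},
  {"tx": -0.0001, "ty": -0.005, "tz": 0, "ax": 0, "ay": 0, "az": 0, "jaw": 255},
])

```text
time: 17.2
tool_pos: [0.5397, -0.0214, 0.0644]
tool_rot: [-0.001, 0.041, 0.999, 0.003]
contact_force: [-0.7, 3.9, -2.6]
gripper_width: 0.091
```

```bash
python3 - <<'E'
from h import *
rep(); b=np.load("poses.npz")["lip"]; s,p,R=now(); print(loc(b,p))
from plant import manip
import cv2
f=manip.grab_frame("wrist"); pickle.dump(f,open("w12.pkl","wb")); im=f["color"][:,:,::-1]
cv2.imwrite("pics/w12.png",im)
f=manip.grab_frame("top"); pickle.dump(f,open("top12.pkl","wb")); cv2.imwrite("pics/top12.png",cv2.resize(f["color"][230:340,315:480,::-1],None,fx=4.8,fy=4.8,interpolation=cv2.INTER_CUBIC))
f=manip.grab_frame("side"); pickle.dump(f,open("side12.pkl","wb")); cv2.imwrite("pics/side12.png",cv2.resize(f["color"][220:420,240:480,::-1],None,fx=3,fy=3,interpolation=cv2.INTER_CUBIC))
E
```

```text
t17.20 p [ 0.5397 -0.0214  0.0644] yaw 85.28 tilt [-0.0011  0.0064] F [-0.7   3.87 -2.61] T [ 0.64 -0.11  0.  ] w 0.091
[-0.00818338  0.00278337]
```

View pics/w12.png

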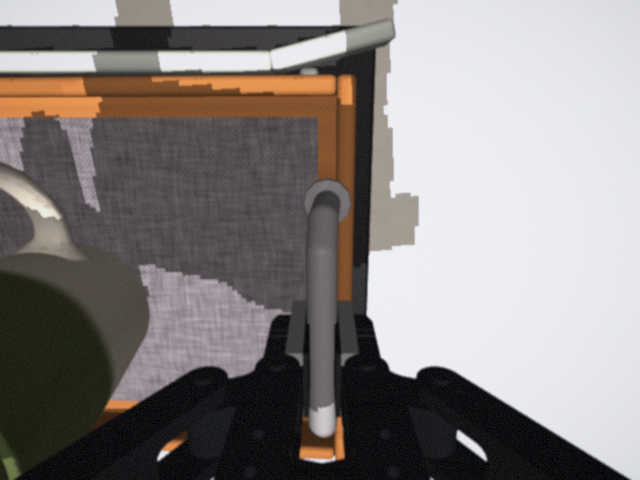

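View pics/top12.png

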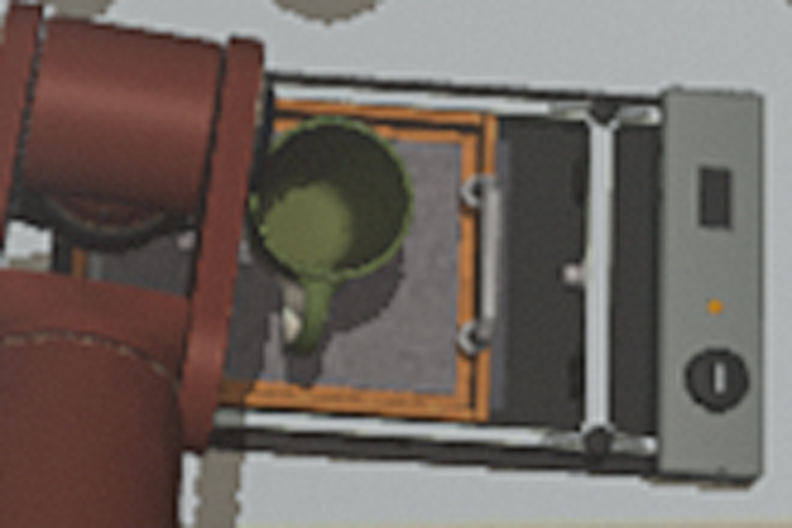

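View pics/side12.png

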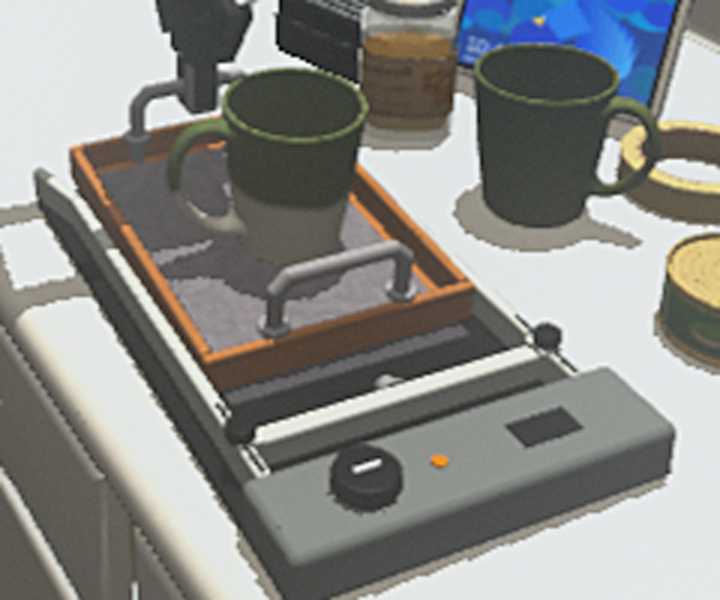

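```bash
python3 - <<'E'
from h import *
b=np.load("poses.npz")["lip"]; t=pickle.load(open("top12.pkl","rb"))
C=lambda p,z:loc(b,ray(t,uncrop(p,4.8,(315,230)),z))*1e3
print("front",C((496,130),.032),C((489,415),.032),"pin",C((565,272),.02),"pads",C((573,180),.027),C((571,375),.027))
f=pickle.load(open("w12.pkl","rb"))
for p,z in [((354,80),.050),((352,200),.050)]: print("tail",loc(b,ray(f,p,z))*1e3)
for p,z in [((5,77),.028+.01),((330,76),.050)]: print("side",loc(b,ray(f,p,z))*1e3)
for p,z in [((5,73),.028),((270,70),.028)]: print("rail",loc(b,ray(f,p,z))*1e3)
E
```

```text
front [210.61326421  72.86965898] [209.3561459  -84.23074147] pin [251.74594066  -2.11834703] pads [254.27177882  48.18070244] [254.22437098 -59.52461105]
tail [-20.71849802 -82.99412005]
tail [-20.53471429 -40.65441339]
side [107.34257636 -85.78647312]
side [-12.43170549 -84.36775378]
rail [113.83740998 -87.78855839]
rail [ 10.45916828 -87.87963238]
```

Emit:
move_arm([
  {"tx": 0, "ty": -0.005, "tz": 0, "ax": 0, "ay": 0, "az": 0, "jaw": 255},
  {"tx": 0, "ty": -0.005, "tz": 0, "ax": 0, "ay": 0, "az": 0, "jaw": 255},
  {"tx": 0, "ty": -0.005, "tz": 0, "ax": 0, "ay": 0, "az": 0, "jaw": 255},
  {"tx": 0, "ty": -0.005, "tz": 0, "ax": 0, "ay": 0, "az": 0, "jaw": 255},
  {"tx": 0, "ty": -0.004, "tz": 0, "ax": 0, "ay": 0, "az": 0, "jaw": 255},
  {"tx": 0, "ty": -0.001, "tz": 0, "ax": 0, "ay": 0, "az": 0, "jaw": 255},
])

```text
time: 17.95
tool_pos: [0.5374, -0.0476, 0.0642]
tool_rot: [-0.001, 0.041, 0.999, 0.003]
contact_force: [0.0, 4.7, -3.2]
gripper_width: 0.089
```

```bash
python3 - <<'E'
from h import *
rep(); b=np.load("poses.npz")["lip"]; s,p,R=now(); print(loc(b,p))
from plant import manip
import cv2
f=manip.grab_frame("wrist"); pickle.dump(f,open("w13.pkl","wb")); im=f["color"][:,:,::-1]
cv2.imwrite("pics/w13.png",im)
E
```

```text
t17.95 p [ 0.5374 -0.0476  0.0642] yaw 85.30 tilt [-0.0014  0.0069] F [ 0.02  4.69 -3.17] T [ 0.66 -0.14  0.01] w 0.089
[0.01808472 0.00237769]
```

View pics/w13.png

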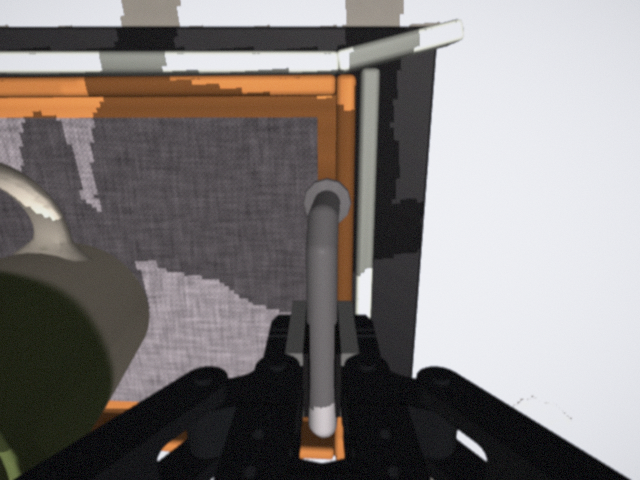

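Emit:
move_arm([
  {"tx": 0, "ty": -0.003, "tz": 0, "ax": 0, "ay": 0, "az": 0, "jaw": 255},
  {"tx": 0, "ty": 0, "tz": 0.003, "ax": 0, "ay": 0, "az": 0, "jaw": 255},
  {"tx": 0, "ty": 0, "tz": 0.003, "ax": 0, "ay": 0, "az": 0, "jaw": 255},
  {"tx": 0, "ty": 0, "tz": 0.003, "ax": 0, "ay": 0, "az": 0, "jaw": 255},
  {"tx": 0, "ty": 0, "tz": 0, "ax": 0, "ay": 0, "az": 0, "jaw": 255},
])

```text
time: 18.5
tool_pos: [0.5372, -0.0505, 0.0545]
tool_rot: [-0.001, 0.041, 0.999, 0.003]
contact_force: [-0.5, 2.8, -3.7]
gripper_width: 0.093
```

```bash
python3 - <<'E'
from h import *
rep(); b=np.load("poses.npz")["lip"]; s,p,R=now(); print(loc(b,p))
E
```

```text
t18.50 p [ 0.5372 -0.0505  0.0545] yaw 85.33 tilt [-0.0011  0.0069] F [-0.51  2.81 -3.74] T [ 0.45 -0.07 -0.02] w 0.093
[0.02099542 0.00243037]
```

Force Fz still carries the tail, so it isn't resting on the lip. Continue lowering gently.

Emit:
move_arm([
  {"tx": 0, "ty": 0, "tz": 0.002, "ax": 0, "ay": 0, "az": 0, "jaw": 255},
  {"tx": 0, "ty": 0, "tz": 0.002, "ax": 0, "ay": 0, "az": 0, "jaw": 255},
  {"tx": 0, "ty": 0, "tz": 0.001, "ax": 0, "ay": 0, "az": 0, "jaw": 255},
  {"tx": 0, "ty": 0, "tz": 0, "ax": 0, "ay": 0, "az": 0, "jaw": 255},
])

```text
time: 18.9
tool_pos: [0.5374, -0.05, 0.0493]
tool_rot: [-0.001, 0.041, 0.999, 0.003]
contact_force: [0.2, 3.6, -2.1]
gripper_width: 0.089
```

```bash
python3 - <<'E'
from h import *
rep(); b=np.load("poses.npz")["lip"]; s,p,R=now(); print(loc(b,p))
E
```

```text
t18.90 p [ 0.5374 -0.05    0.0493] yaw 85.35 tilt [-0.001  0.007] F [ 0.22  3.64 -2.09] T [ 0.48 -0.07  0.03] w 0.089
[0.02054938 0.00258874]
```

Emit:
move_arm([
  {"tx": 0, "ty": 0, "tz": 0.001, "ax": 0, "ay": 0, "az": 0, "jaw": 255},
  {"tx": 0, "ty": 0, "tz": 0.0005, "ax": 0, "ay": 0, "az": 0, "jaw": 255},
  {"tx": 0, "ty": 0, "tz": 0, "ax": 0, "ay": 0, "az": 0, "jaw": 255},
])

```text
time: 19.2
tool_pos: [0.5375, -0.05, 0.0482]
tool_rot: [-0.001, 0.041, 0.999, 0.003]
contact_force: [-0.0, 4.6, -3.1]
gripper_width: 0.094
```

```bash
python3 - <<'E'
from h import *
rep(); b=np.load("poses.npz")["lip"]; s,p,R=now(); print(loc(b,p))
from plant import manip
import cv2
f=manip.grab_frame("top"); pickle.dump(f,open("top14.pkl","wb")); cv2.imwrite("pics/top14.png",cv2.resize(f["color"][230:340,315:480,::-1],None,fx=4.8,fy=4.8,interpolation=cv2.INTER_CUBIC))
f=manip.grab_frame("side"); pickle.dump(f,open("side14.pkl","wb")); cv2.imwrite("pics/side14.png",cv2.resize(f["color"][220:420,240:480,::-1],None,fx=3,fy=3,interpolation=cv2.INTER_CUBIC))
E
```

```text
t19.20 p [ 0.5375 -0.05    0.0482] yaw 85.36 tilt [-0.0011  0.007 ] F [-0.04  4.58 -3.14] T [ 0.53 -0.02 -0.05] w 0.094
[0.020488   0.00269056]
```

View pics/top14.png

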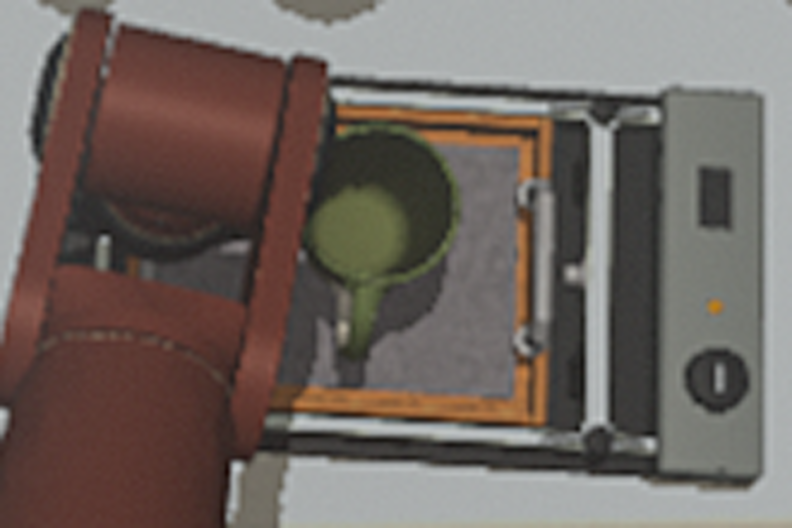

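View pics/side14.png

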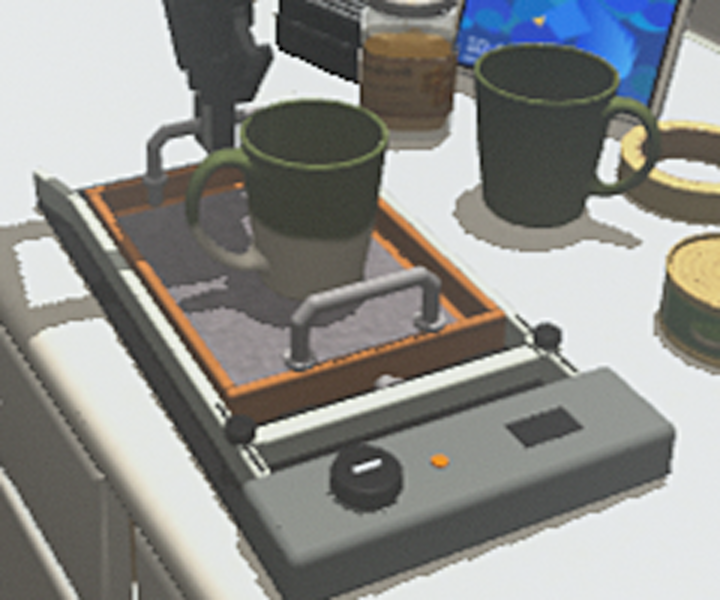

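```bash
python3 - <<'E'
from h import *
b=np.load("poses.npz")["lip"]; t=pickle.load(open("top14.pkl","rb"))
C=lambda p,z:loc(b,ray(t,uncrop(p,4.8,(315,230)),z))*1e3
print("front",C((553,130),.032),C((547,420),.032),"pin",C((565,272),.02),"pads",C((573,180),.027),C((571,375),.027))
E
```

```text
front [242.00852205  74.63390698] [240.58203424 -85.16528952] pin [251.74594066  -2.11834703] pads [254.27177882  48.18070244] [254.22437098 -59.52461105]
```

Emit:
move_arm([
  {"tx": 0, "ty": 0, "tz": 0.001, "ax": 0, "ay": 0, "az": 0, "jaw": 255},
  {"tx": 0, "ty": 0, "tz": 0.0005, "ax": 0, "ay": 0, "az": 0, "jaw": 255},
  {"tx": 0, "ty": 0, "tz": 0, "ax": 0, "ay": 0, "az": 0, "jaw": 255},
])

```text
time: 19.6
tool_pos: [0.5376, -0.05, 0.0483]
tool_rot: [-0.001, 0.04, 0.999, 0.004]
contact_force: [-0.4, 4.1, -2.9]
gripper_width: 0.092
```

```bash
python3 - <<'E'
from h import *
rep(); b=np.load("poses.npz")["lip"]; s,p,R=now(); print(loc(b,p))
E
```

```text
t19.60 p [ 0.5376 -0.05    0.0483] yaw 85.36 tilt [-0.002   0.0071] F [-0.35  4.07 -2.95] T [ 0.53 -0.   -0.01] w 0.092
[0.02051431 0.00273762]
```

Emit:
move_arm([
  {"tx": 0, "ty": 0, "tz": 0.002, "ax": 0, "ay": 0, "az": 0, "jaw": 255},
  {"tx": 0, "ty": 0, "tz": 0, "ax": 0, "ay": 0, "az": 0, "jaw": 255},
])

```text
time: 19.8
tool_pos: [0.5379, -0.0502, 0.0485]
tool_rot: [-0.002, 0.04, 0.999, 0.003]
contact_force: [-0.4, 3.0, -4.0]
gripper_width: 0.093
```

```bash
python3 - <<'E'
from h import *
rep(); b=np.load("poses.npz")["lip"]; s,p,R=now(); print(loc(b,p))
E
```

```text
t19.80 p [ 0.5379 -0.0502  0.0485] yaw 85.37 tilt [-0.0028  0.0068] F [-0.37  2.97 -3.96] T [ 0.36  0.04 -0.07] w 0.093
[0.02071129 0.00304345]
```

Emit:
move_arm([
  {"tx": 0, "ty": -0.002, "tz": 0, "ax": 0, "ay": 0, "az": 0, "jaw": 255},
  {"tx": 0, "ty": -0.002, "tz": 0, "ax": 0, "ay": 0, "az": 0, "jaw": 255},
  {"tx": 0, "ty": 0, "tz": 0, "ax": 0, "ay": 0, "az": 0, "jaw": 255},
])

```text
time: 20.1
tool_pos: [0.5377, -0.0546, 0.0482]
tool_rot: [-0.001, 0.04, 0.999, 0.003]
contact_force: [-0.8, 3.9, -1.2]
gripper_width: 0.093
```

```bash
python3 - <<'E'
from h import *
rep(); b=np.load("poses.npz")["lip"]; s,p,R=now(); print(loc(b,p))
E
```

```text
t20.10 p [ 0.5377 -0.0546  0.0482] yaw 85.37 tilt [-0.0018  0.0067] F [-0.85  3.89 -1.22] T [ 0.44  0.06 -0.01] w 0.093
[0.0250371  0.00324519]
```

Emit:
move_arm([
  {"tx": 0, "ty": -0.0015, "tz": 0, "ax": 0, "ay": 0, "az": 0, "jaw": 255},
  {"tx": 0, "ty": -0.0015, "tz": 0, "ax": 0, "ay": 0, "az": 0, "jaw": 255},
])

```text
time: 20.3
tool_pos: [0.5377, -0.0571, 0.0482]
tool_rot: [-0.001, 0.041, 0.999, 0.004]
contact_force: [0.9, 6.1, -1.1]
gripper_width: 0.091
```

Emit:
move_arm([
  {"tx": 0, "ty": -0.001, "tz": 0, "ax": 0, "ay": 0, "az": 0, "jaw": 255},
])

```text
time: 20.4
tool_pos: [0.5378, -0.058, 0.0482]
tool_rot: [-0.001, 0.041, 0.999, 0.004]
contact_force: [0.4, 5.0, -1.3]
gripper_width: 0.095
```

Emit:
move_arm([
  {"tx": 0, "ty": -0.001, "tz": 0, "ax": 0, "ay": 0, "az": 0, "jaw": 255},
])

```text
time: 20.5
tool_pos: [0.5378, -0.0588, 0.0482]
tool_rot: [-0.001, 0.041, 0.999, 0.005]
contact_force: [0.4, 5.3, -0.5]
gripper_width: 0.093
```

Emit:
move_arm([
  {"tx": 0, "ty": -0.001, "tz": 0, "ax": 0, "ay": 0, "az": 0, "jaw": 255},
])

```text
time: 20.6
tool_pos: [0.5379, -0.0597, 0.0482]
tool_rot: [-0.001, 0.041, 0.999, 0.005]
contact_force: [-0.9, 6.4, -0.7]
gripper_width: 0.093
```

Emit:
move_arm([
  {"tx": 0, "ty": -0.001, "tz": 0, "ax": 0, "ay": 0, "az": 0, "jaw": 255},
])

```text
time: 20.7
tool_pos: [0.5379, -0.0601, 0.0482]
tool_rot: [-0.0, 0.041, 0.999, 0.006]
contact_force: [0.4, 7.3, -0.9]
gripper_width: 0.088
```

```bash
python3 - <<'E'
from h import *
rep(); b=np.load("poses.npz")["lip"]; s,p,R=now(); print(loc(b,p))
from plant import manip
import cv2
f=manip.grab_frame("top"); pickle.dump(f,open("top15.pkl","wb")); cv2.imwrite("pics/top15.png",cv2.resize(f["color"][245:330,400:460,::-1],None,fx=7,fy=7,interpolation=cv2.INTER_CUBIC))
f=manip.grab_frame("side"); pickle.dump(f,open("side15.pkl","wb")); cv2.imwrite("pics/side15.png",cv2.resize(f["color"][310:380,300:430,::-1],None,fx=6,fy=6,interpolation=cv2.INTER_CUBIC))
E
```

```text
t20.70 p [ 0.5379 -0.0601  0.0482] yaw 85.31 tilt [-0.0004  0.0115] F [ 0.42  7.28 -0.94] T [ 0.92 -0.11  0.01] w 0.088
[0.03051705 0.00378797]
```

View pics/side15.png

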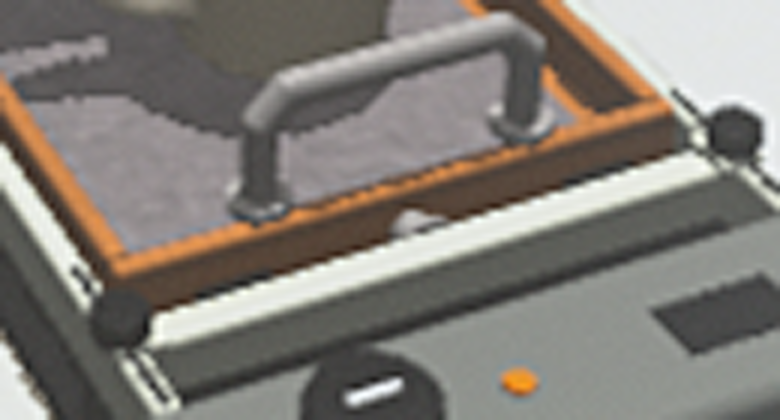

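View pics/top15.png

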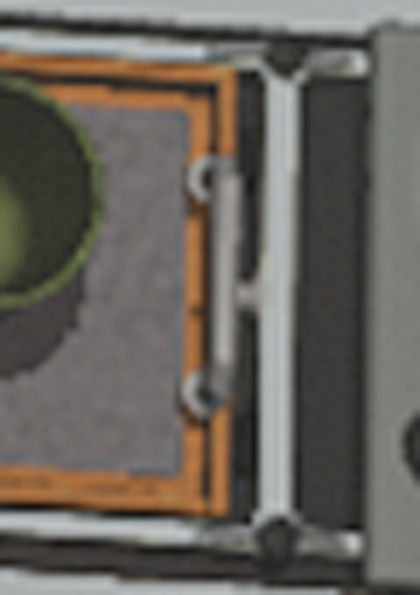

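Emit:
move_arm([
  {"tx": 0, "ty": -0.0015, "tz": 0, "ax": 0, "ay": 0, "az": 0, "jaw": 255},
])

```text
time: 20.9
tool_pos: [0.5379, -0.0609, 0.0482]
tool_rot: [-0.0, 0.041, 0.999, 0.007]
contact_force: [-0.4, 6.9, -1.4]
gripper_width: 0.091
```

Emit:
move_arm([
  {"tx": 0, "ty": -0.0015, "tz": 0, "ax": 0, "ay": 0, "az": 0, "jaw": 255},
])

```text
time: 21.0
tool_pos: [0.5379, -0.0616, 0.0482]
tool_rot: [-0.0, 0.041, 0.999, 0.008]
contact_force: [0.6, 7.7, -0.6]
gripper_width: 0.093
```

Emit:
move_arm([
  {"tx": 0, "ty": -0.0015, "tz": 0, "ax": 0, "ay": 0, "az": 0, "jaw": 255},
])

```text
time: 21.1
tool_pos: [0.5379, -0.0622, 0.0482]
tool_rot: [-0.0, 0.041, 0.999, 0.009]
contact_force: [0.8, 8.4, -0.9]
gripper_width: 0.091
```

Emit:
move_arm([
  {"tx": 0, "ty": -0.0015, "tz": 0, "ax": 0.3, "ay": 0, "az": 0, "jaw": 255},
])

```text
time: 21.2
tool_pos: [0.5379, -0.0629, 0.0482]
tool_rot: [-0.0, 0.041, 0.999, 0.007]
contact_force: [-0.2, 8.3, -0.0]
gripper_width: 0.09
```

Emit:
move_arm([
  {"tx": 0, "ty": -0.0015, "tz": 0, "ax": 0.3, "ay": 0, "az": 0, "jaw": 255},
])

```text
time: 21.3
tool_pos: [0.5379, -0.0634, 0.0482]
tool_rot: [-0.0, 0.042, 0.999, 0.005]
contact_force: [-0.4, 7.8, -1.5]
gripper_width: 0.09
```

```bash
python3 - <<'E'
from h import *
rep(); b=np.load("poses.npz")["lip"]; s,p,R=now(); print(loc(b,p), "bar",loc(b,p-R[:,2]*.018))
E
```

```text
t21.30 p [ 0.5379 -0.0634  0.0482] yaw 85.22 tilt [-0.      0.0109] F [-0.38  7.77 -1.45] T [ 1.19 -0.03 -0.1 ] w 0.090
[0.03387861 0.00408543] bar [0.03407496 0.00410037]
```

Emit:
move_arm([
  {"tx": 0, "ty": -0.0015, "tz": 0, "ax": 0.1, "ay": 0, "az": 0, "jaw": 255},
])

```text
time: 21.4
tool_pos: [0.538, -0.0639, 0.0482]
tool_rot: [-0.0, 0.042, 0.999, 0.006]
contact_force: [0.6, 9.0, -0.9]
gripper_width: 0.09
```

Emit:
move_arm([
  {"tx": 0, "ty": -0.0015, "tz": 0, "ax": 0.1, "ay": 0, "az": 0, "jaw": 255},
])

```text
time: 21.5
tool_pos: [0.538, -0.0644, 0.0482]
tool_rot: [-0.0, 0.042, 0.999, 0.006]
contact_force: [0.1, 8.6, -0.2]
gripper_width: 0.094
```

```bash
python3 - <<'E'
from h import *
rep(); b=np.load("poses.npz")["lip"]; s,p,R=now(); print(loc(b,p), "bar",loc(b,p-R[:,2]*.018))
from plant import manip
import cv2
f=manip.grab_frame("top"); pickle.dump(f,open("top16.pkl","wb")); cv2.imwrite("pics/top16.png",cv2.resize(f["color"][245:330,400:460,::-1],None,fx=7,fy=7,interpolation=cv2.INTER_CUBIC))
f=manip.grab_frame("side"); pickle.dump(f,open("side16.pkl","wb")); cv2.imwrite("pics/side16.png",cv2.resize(f["color"][310:380,300:430,::-1],None,fx=6,fy=6,interpolation=cv2.INTER_CUBIC))
E
```

```text
t21.50 p [ 0.538  -0.0644  0.0482] yaw 85.20 tilt [0.0002 0.0119] F [ 0.12  8.57 -0.24] T [ 1.12 -0.1  -0.01] w 0.094
[0.03481191 0.00418598] bar [0.0350263  0.00419708]
```

View pics/side16.png

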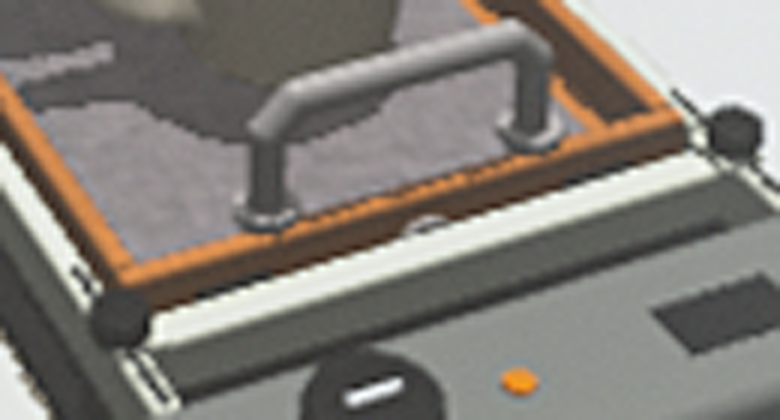

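View pics/top16.png

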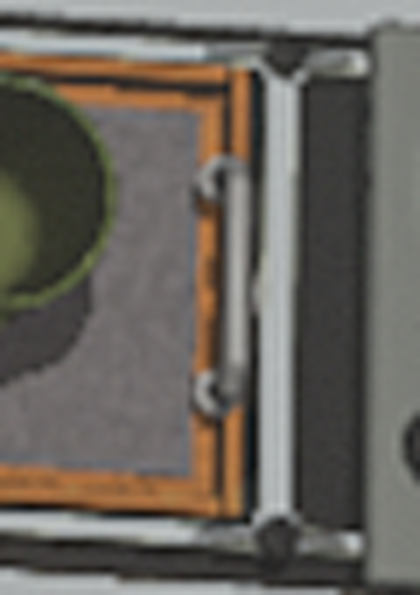

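Emit:
move_arm([
  {"tx": 0, "ty": -0.0015, "tz": 0, "ax": 0.15, "ay": 0, "az": 0, "jaw": 255},
])

```text
time: 21.7
tool_pos: [0.538, -0.0649, 0.0482]
tool_rot: [-0.0, 0.042, 0.999, 0.006]
contact_force: [-0.4, 8.1, -0.6]
gripper_width: 0.095
```

Emit:
move_arm([
  {"tx": 0, "ty": -0.0015, "tz": 0, "ax": 0.15, "ay": 0, "az": 0, "jaw": 255},
])

```text
time: 21.8
tool_pos: [0.538, -0.0653, 0.0481]
tool_rot: [-0.0, 0.042, 0.999, 0.006]
contact_force: [0.3, 8.4, -0.6]
gripper_width: 0.09
```

```bash
python3 - <<'E'
from h import *
rep(); b=np.load("poses.npz")["lip"]; s,p,R=now(); print("bar",loc(b,p-R[:,2]*.018))
E
```

```text
t21.80 p [ 0.538  -0.0653  0.0481] yaw 85.16 tilt [0.0003 0.0116] F [ 0.25  8.44 -0.62] T [ 1.23 -0.11 -0.01] w 0.090
bar [0.0358906 0.0042867]
```

Emit:
move_arm([
  {"tx": 0, "ty": -0.0015, "tz": 0, "ax": 0.15, "ay": 0, "az": 0, "jaw": 255},
])

```text
time: 21.9
tool_pos: [0.5381, -0.0656, 0.0482]
tool_rot: [-0.0, 0.042, 0.999, 0.006]
contact_force: [0.7, 10.0, -0.3]
gripper_width: 0.092
```

Emit:
move_arm([
  {"tx": 0, "ty": -0.0015, "tz": 0, "ax": 0.15, "ay": 0, "az": 0, "jaw": 255},
])

```text
time: 22.0
tool_pos: [0.5381, -0.0656, 0.0482]
tool_rot: [-0.0, 0.042, 0.999, 0.006]
contact_force: [0.4, 10.5, 0.0]
gripper_width: 0.095
```

```bash
python3 - <<'E'
from h import *
rep(); b=np.load("poses.npz")["lip"]; s,p,R=now(); print("bar",loc(b,p-R[:,2]*.018))
E
```

```text
t22.00 p [ 0.5381 -0.0656  0.0482] yaw 85.13 tilt [0.0004 0.0124] F [ 0.37 10.52  0.03] T [ 1.5  -0.09 -0.06] w 0.095
bar [0.03621904 0.00435565]
```

Emit:
move_arm([
  {"tx": 0, "ty": 0, "tz": 0, "ax": 0, "ay": 0, "az": 0, "jaw": 255},
  {"tx": 0, "ty": 0, "tz": 0, "ax": 0, "ay": 0, "az": 0, "jaw": 135},
  {"tx": 0, "ty": 0, "tz": 0, "ax": 0, "ay": 0, "az": 0, "jaw": 135},
  {"tx": 0, "ty": 0, "tz": 0, "ax": 0, "ay": 0, "az": 0, "jaw": 135},
  {"tx": 0, "ty": 0, "tz": 0, "ax": 0, "ay": 0, "az": 0, "jaw": 135},
])

```text
time: 22.5
tool_pos: [0.5396, -0.0687, 0.0498]
tool_rot: [0.002, 0.042, 0.999, 0.003]
contact_force: [0.3, 0.6, -0.5]
gripper_width: 0.467
```

```bash
python3 - <<'E'
from h import *
rep(); b=np.load("poses.npz")["lip"]; s,p,R=now(); print("bar",loc(b,p-R[:,2]*.018))
from plant import manip
import cv2
f=manip.grab_frame("top"); pickle.dump(f,open("top17.pkl","wb")); cv2.imwrite("pics/top17.png",cv2.resize(f["color"][245:330,400:460,::-1],None,fx=7,fy=7,interpolation=cv2.INTER_CUBIC))
f=manip.grab_frame("side"); pickle.dump(f,open("side17.pkl","wb")); cv2.imwrite("pics/side17.png",cv2.resize(f["color"][310:380,300:430,::-1],None,fx=6,fy=6,interpolation=cv2.INTER_CUBIC))
f=manip.grab_frame("wrist"); cv2.imwrite("pics/w17.png",f["color"][:,:,::-1])
E
```

```text
t22.50 p [ 0.5396 -0.0687  0.0498] yaw 85.16 tilt [0.0036 0.0063] F [ 0.29  0.56 -0.55] T [-0.02  0.    0.01] w 0.467
bar [0.03910603 0.0060719 ]
```

View pics/side17.png

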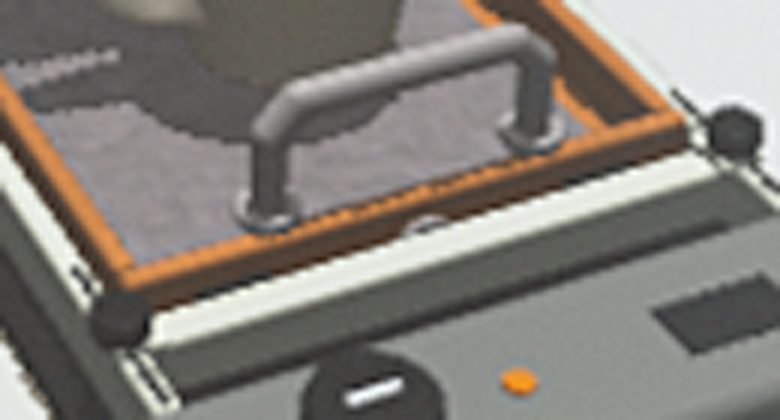

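View pics/top17.png

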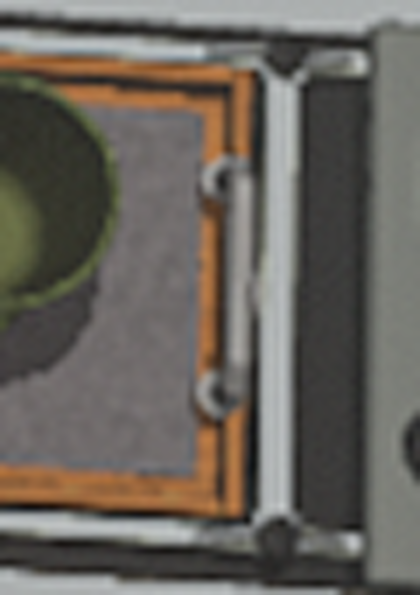

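View pics/w17.png

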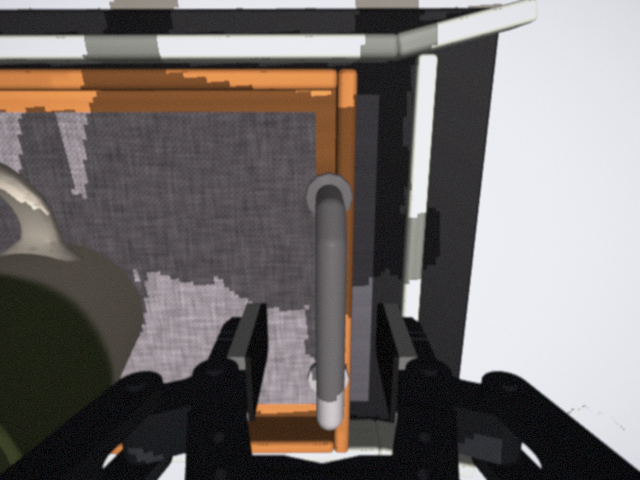

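```bash
python3 - <<'E'
from h import *
from plant import manip
import cv2
b=np.load("poses.npz")["lip"]
f=manip.grab_frame("wrist"); pickle.dump(f,open("w18.pkl","wb"))
for p in [(331,230),(331,400)]: print("bar",loc(b,ray(f,p,.066))*1e3)
for p,z in [((5,69),.032),((330,68),.032)]: print("side",loc(b,ray(f,p,z))*1e3)
for p,z in [((5,60),.028),((395,57),.028)]: print("rail",loc(b,ray(f,p,z))*1e3)
for p in [(412,120),(402,300)]: print("lip inner",loc(b,ray(f,p,.013))*1e3)
print("tail",loc(b,ray(f,(356,120),.032))*1e3,loc(b,ray(f,(354,200),.032))*1e3)
g=[cv2.cvtColor(pickle.load(open(f"top{k}.pkl","rb"))["color"][250:322,415:437],cv2.COLOR_RGB2GRAY).astype(np.float32) for k in (15,16,17)]
for i in (0,1): print(cv2.phaseCorrelate(cv2.resize(g[i],None,fx=4,fy=4),cv2.resize(g[i+1],None,fx=4,fy=4)))
E
```

```text
bar [ 34.99474542 -35.27628044]
bar [35.31705029 27.83116779]
side [147.00889593 -84.87999319]
side [ 34.1581886  -83.89380971]
rail [149.00462013 -88.10605017]
rail [ 10.95944703 -87.50466754]
lip inner [  0.58984166 -65.09658143]
lip inner [ 0.85798895 15.42614593]
tail [ 24.85935606 -66.29492713] [ 25.23504    -36.72863775]
((0.19207927637271638, 0.021311282768380124), 0.4734693732526567)
((-0.026597036810862562, 0.01583265319524685), 0.7536730200420191)
```

Emit:
move_arm([
  {"tx": 0, "ty": 0.002, "tz": -0.01, "ax": 0, "ay": 0, "az": 0, "jaw": 135},
  {"tx": 0, "ty": 0, "tz": -0.03, "ax": 0, "ay": 0, "az": 0, "jaw": 135},
  {"tx": 0, "ty": 0, "tz": -0.04, "ax": 0, "ay": 0, "az": 0, "jaw": 135},
  {"tx": 0, "ty": 0.01, "tz": -0.04, "ax": 0, "ay": 0, "az": 0, "jaw": 135},
  {"tx": 0, "ty": 0.04, "tz": -0.03, "ax": 0, "ay": 0, "az": 0, "jaw": 135},
  {"tx": 0, "ty": 0.04, "tz": -0.02, "ax": 0, "ay": 0, "az": 0, "jaw": 135},
  {"tx": 0, "ty": 0.04, "tz": 0, "ax": 0, "ay": 0, "az": 0, "jaw": 135},
  {"tx": 0, "ty": 0, "tz": 0, "ax": 0, "ay": 0, "az": 0, "jaw": 135},
  {"tx": 0, "ty": 0, "tz": 0, "ax": 0, "ay": 0, "az": 0, "jaw": 135},
])

```text
time: 23.6
tool_pos: [0.5506, 0.067, 0.2343]
tool_rot: [0.004, 0.043, 0.999, 0.005]
contact_force: [0.2, -0.5, -0.1]
gripper_width: 0.469
```

```bash
python3 - <<'E'
from h import *
rep()
from plant import manip
import cv2
f=manip.grab_frame("top"); pickle.dump(f,open("top19.pkl","wb")); cv2.imwrite("pics/top19.png",cv2.resize(f["color"][230:340,315:480,::-1],None,fx=4.8,fy=4.8,interpolation=cv2.INTER_CUBIC))
f=manip.grab_frame("side"); cv2.imwrite("pics/side19.png",cv2.resize(f["color"][220:420,240:480,::-1],None,fx=3,fy=3,interpolation=cv2.INTER_CUBIC))
cv2.imwrite("pics/side19z.png",cv2.resize(f["color"][310:380,300:430,::-1],None,fx=6,fy=6,interpolation=cv2.INTER_CUBIC))
a=[cv2.cvtColor(x["color"][310:380,320:390],cv2.COLOR_RGB2GRAY).astype(float) for x in (pickle.load(open("side16.pkl","rb")),pickle.load(open("side17.pkl","rb")),f)]
print(abs(a[1]-a[0]).mean(),abs(a[2]-a[1]).mean(),abs(a[2]-a[0]).mean())
E
```

```text
t23.60 p [0.5506 0.067  0.2343] yaw 85.07 tilt [0.0091 0.009 ] F [ 0.24 -0.47 -0.09] T [ 0.02 -0.02  0.02] w 0.469
4.262244897959183 1.3816326530612244 4.350816326530612
```

View pics/top19.png

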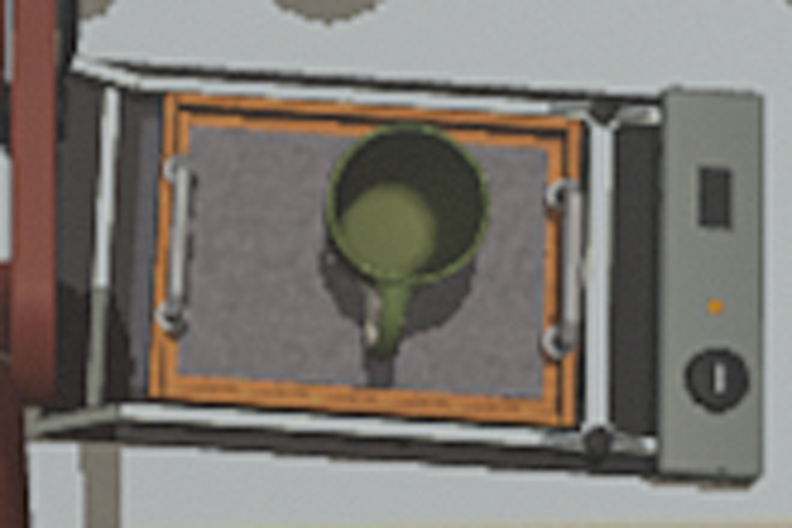

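View pics/side19.png

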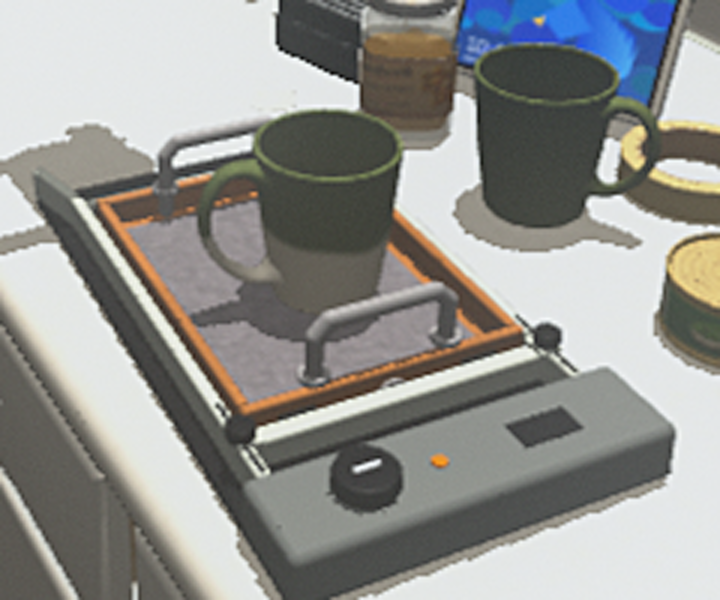

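View pics/side19z.png

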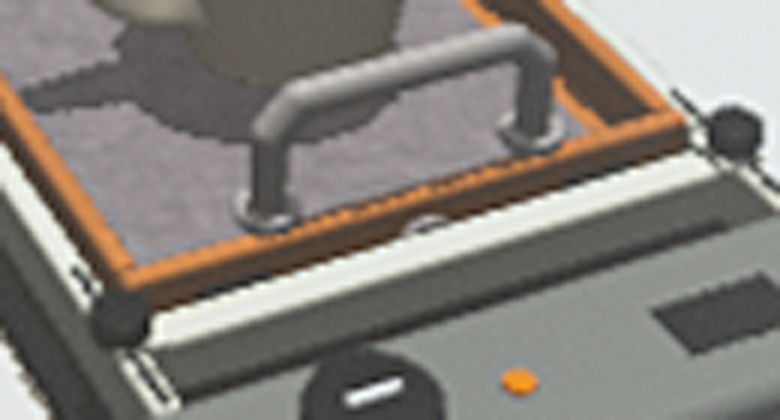

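```bash
python3 -c "
from plant import manip
print(manip.job_done())"
```

```text
the job is handed in; nothing more can be done
None
```

The tray is docked on the keep-warm base with the mug upright on it. I let go and handed the job in at about 23.7 s of the 61 s; no verdict was reported.

- **How it went:** I lifted the front handle and drew the front end over the lip and between the rails. I then regripped the tail handle, slid the tray in and lowered the tail behind the lip. The rest was pushed in steps of 1 to 2 mm.
- **Fence found by feel:** The push force was about 5 N while sliding. It rose at the switch pin, then climbed from 8.4 to 10.5 N as motion stopped about 6 mm further on. I took that as the pads just meeting, roughly 2 N on them by inference, and stopped.
- **Last checks:** The pictures after release show the tray did not move when the fingers opened, and the pin is nearly hidden. The tail is about 25 mm past the lip, and the tray sits about 1.5 mm off the middle line. The honey jar and tin look unmoved where they show in the last pictures.
- **Not confirmed:** Pin and pad forces were not measured directly. The tail handle's position differed by about 1 mm between the arm reading (36 mm) and the camera (35 mm). The spice jar is outside the final close-ups; I kept clear of it and did not check it again.

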